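Make up the trimming kit and the decorating kit for the pottery class

TASK

Make up the two class kits in their fitted wooden trays: the loop tool and the wooden rib go into the trimming tray, the ball stylus, the test tile and the bottle of underglaze into the decorating tray, each fully down in the recess that is cut for it, flat things lying flat. Keep the bottle upright all the time, and leave the pencil and the low wide jar of glaze where they are.

Things in the scene. Friction and masses are not known exactly. Their poses are not given: they have to be found in the camera images.
- trimming_tray: Trimming-kit tray. Fixed ply tray, 170 (x) x 234 (y) x 16 mm, end cleats to 28 mm high; origin: centre of underside. Cork-lined recesses 8 mm deep (floor at z 8). Loop tool recess 34 (x) x 178 (y) mm at x -42, y 0; rib recess 66 x 109 mm at x +42, y 0. An equally deep bare finger channel, y -30 to +30, crosses the whole tray.
- decorating_tray: Decorating-kit tray. Fixed ply tray, 170 (x) x 234 (y) x 16 mm, end cleats to 28 mm high; origin: centre of underside. Cork-lined recesses 8 mm deep (floor at z 8). Stylus recess 26 (x) x 172 (y) mm at x -50, y 0; tile recess 62 x 78 mm at x +35, y +40; bottle well 65 mm round at x +35, y -58. Equally deep bare finger reliefs: x -85 to -15, y -50 to +66; x -15 to +85, y +14 to +66.
- loop_tool: Loop trimming tool, wooden handle with a wire loop 26 mm wide at one end; 162 mm long, 12 mm high, 30 g, lying. Origin: underside, mid length. Length along its y, loop at the -y end; the round handle, up to 14 mm thick, runs from y -31 to +81 mm: grip it there. May lie either way round in its recess.
- rib: Potter's rib, a flat piece of wood with curved edges, 50 (x) x 93 (y) x 8 mm, 35 g, lying flat. Origin: centre of underside. Grip across the 50 mm width. Long side along the tray's y, either way round.
- stylus: Ball stylus, wooden handle like the loop tool's but with a small metal ball on a thin stem instead of a loop; 155 mm long, 12 mm high, 30 g, lying. Origin: underside, mid length. Length along its y, ball at the -y end; the round handle, up to 13 mm thick, runs from y -34 to +78 mm: grip it there. Either way round in its recess.
- tile: Glaze test tile, flat red-brown rectangle, 62 (x) x 46 (y) x 8 mm, 45 g, lying flat. Origin: centre of underside. In the tray its 62 mm side runs along the tray's y, either way round.
- bottle: Squat closed bottle of underglaze, round body 49 mm across to about 45 mm height, then a shoulder and a white cap 34 mm across; 70 mm high, 90 g, standing. Origin: centre of underside, z up.
- pencil: Thin yellow pencil, 173 mm long, 7 mm thick, lying on the table. Belongs to neither kit. Origin: underside, mid length; length along its y.
- jar: Low wide screw-lid jar of glaze, 62 mm across and 62 mm high, straight-sided with a lid as wide as the jar, standing. Belongs to neither kit. Origin: centre of underside.
Mind the look-alikes: they are no part of the job. What is shaped like the bottle but pink is not meant.

How it is judged:
By the outcome, as a careful person would: the job done as asked, in the order asked, and still so for the second after the job is handed in, with the robot touching nothing.
It also fails if it takes over 115 s, if anything falls off the work surface, if the arm or the gripper's body presses on something with over 40 N, if the wrist force passes 120 N, or if a joint passes its speed limit or range.

ROBOT

A 7-joint arm with a two-finger parallel gripper is mounted at the origin on a cart in front of the work surface, level with it; the furniture and walls round the work are solid. World frame = base frame: x ahead of the robot, y to its left, z up, the work surface at z = 0. Lengths are in m, angles in rad, forces in N, time in s.
With the tool pointing down it reaches from about 0.4 to 0.9 m from the base axis. Payload 5.6 kg.
Tool frame: the origin (TCP) lies between the finger pads; the fingertips stand 25 mm ahead of it and the grasp point (between the pads) lies 6 mm ahead of it (tcp_to_tips is the distance from the TCP to the fingertips, in m); z points along the fingers, y is the line along which they close (so a half turn about z gives the same grasp; the last joint's range is limited). The gripper opens to 92 mm and grips with 3 to 60 N. Pads are 20 mm wide; open, the fingers measure 128 mm over their backs; the gripper's body (75 mm by 189 mm) begins 69 mm behind the grasp point.
Start: joints at [-1.325, 0.468, -0.012, 1.603, 0.006, 1.071, -0.056], TCP at [0.185, 0.623, 0.219] pointing down, gripper open.
Joint ranges: [-2.53, 2.53], [-0.31, 2.02], [-1.57, 1.55], [0.28, 2.44], [-1.29, 4.43], [0.15, 1.84], [-2.92, 2.92]. Speed limits (rad/s): [2.57, 2.57, 3.14, 3.14, 3.14, 3.14, 3.14].

INTERFACE

Orientations are given as a 3x3 rotation matrix whose columns are the frame's x, y, z axes.
In Python, from bench import state, snapshot, job_done, recognise, tcp_to_tips gives the robot as it stands.
- The arm moves only by the tool arm_command, never from a script. Its argument "commands" is a list that holds one entry, the list of rows, each a list of 7 numbers: the finger opening in mm, from 0 to 91.9, then the shift along the tool's x, y, z scaled (see below), then the turn, a rotation vector about the tool's x, y, z scaled (see below). A call has 1 to 20 rows; each row shifts and turns the commanded pose from where the row before left it, along the tool's axes as they then stand; what a row does not reach is not made up. The controller multiplies each number of a shift by 0.05 m and each number of a turn by 4 degrees. A row lasts 1/10 s, in which the tool goes at most 50 mm and 8.59 degrees, less where a joint would pass 70% of its speed; a pose out of reach is approached as far as the arm can. A call with a number of a shift or a turn outside -1 to 1 is refused whole. A call with a gripper value outside its range is refused whole. The fingers move at their own pace and stop on an object; the grip force is fixed at half the most. Time passes only in rows, so rows that do not move let the fingers close. It gives the time, the measured TCP pose, the force, the opening and the grip force at its end, in the units of the state.
- state(): the state, without advancing time (a new reading comes with each control period).
- snapshot(name): name is "side" or "top" or "wrist"; returns a dict with "pixels" (384x512x3 uint8, red, green, blue), "range_z" (384x512 float32, m along the optical axis (not along the pixel's ray), 0 where there is no reading), "intrinsics" (3x3 intrinsics, pixels), "k1" (the pictures are not rectified: a ray, as slopes to the right and down, at radius r is drawn at 1 + k1 r^2 times it, then the intrinsics apply), "world_to_cam" (4x4, takes a point from world to camera coordinates). Camera axes: x right, y down, z forward; pixel columns grow to the right and rows downward; lengths in m; the calibration is good to about 2 mm. A picture is of the moment at which its call begins.
- job_done(): hands the job in; it is judged then, once.
Trained networks look in the newest picture that a camera, given by its name, has taken for a name from the list of things; names that differ only in an ending like _2 or _b are one class to them, and where a whole thing is asked for, a point or a joint stands for the part that bears it (a point fixed in the world has none). Each returns a list of dicts, best first, with "conf" (0 to 1); they miss things now and then, are a little off and sometimes report something else, mostly with a low value. They report only what shows in the picture. A call takes as long as a camera call. They do not tell look-alikes from the thing itself.
- recognise(query, camera): "point" ([row, column] as shares, 0 to 1, of the picture: columns of its width, rows of its height, amid what is visible of it).
The state is a dict: "time_s": time; "q": joint angles; "joint_vel": joint speeds; "joint_efforts": joint torques, N m; "ee_pos": TCP position; "orientation": TCP orientation; "wrist_force": force on the tool from outside, world axes, zero at the start; "wrist_torque": the same for the moment, N m; "width": opening from 0.0 (shut) to 1.0 (fully open); "gripper_force": force on a finger pad.
Only numpy, scipy, OpenCV 4.12 (cv2) and the standard library are available. Lean on these libraries where they do the work, as an engineer would, in place of code of your own. Each camera call takes 0.05 s, during which the arm holds its last target. There are 200 camera calls.

## Working session

There is one attempt and no reset: what is moved stays moved. The work goes in short steps, Python scripts to look and compute and a tool call to move; the robot and the scene stay as the last step left them, time stands still between calls to the robot, and variables do not carry over. Pictures are saved under pics/ and viewed, at most 14 in all, crops included, and the job is handed in when it is done.

Besides the shell and the picture viewer there is one more tool, called after "Call:" as name(argument=value, ...), one argument or row to a line, values as JSON. arm_command: Moves the arm, as the interface text tells. Shifts and turns lie within -1 to 1; 1 stands for 0.05 m of shift or 4 degrees of turn. Its arguments: {"type":"object","properties":{"commands":{"type":"array","items":{"type":"array","items":{"type":"array","items":{"type":"number"}}}}},"required":["commands"]}

```bash
mkdir -p pics; cat > h.py <<'E'
import numpy as np, cv2
from bench import *
def snap(c,name=None):
    s=snapshot(c)
    if name: cv2.imwrite(f'pics/{name}.png',cv2.cvtColor(s['pixels'],cv2.COLOR_RGB2BGR))
    return s
def rays(s,uv):
    uv=np.atleast_2d(np.array(uv,float)); K=s['intrinsics']
    d=np.array([s['k1'],0,0,0.]) 
    return cv2.undistortPoints(uv.reshape(-1,1,2),np.array(K,float),d).reshape(-1,2)
def atz(s,uv,z):
    r=rays(s,uv); M=np.linalg.inv(s['world_to_cam']); o=M[:3,3]
    d=np.c_[r,np.ones(len(r))]@M[:3,:3].T
    return o+d*((z-o[2])/d[:,2])[:,None]
def cloud(s):
    h,w=s['range_z'].shape; v,u=np.mgrid[:h,:w]
    r=rays(s,np.c_[u.ravel(),v.ravel()]); z=s['range_z'].ravel()[:,None]
    M=np.linalg.inv(s['world_to_cam'])
    P=(np.c_[r,np.ones(len(r))]*z)@M[:3,:3].T+M[:3,3]
    P[z[:,0]==0]=np.nan
    return P.reshape(h,w,3)
E
python3 - <<'E'
from h import *
print(state())
for c in ['top','side','wrist']:
    s=snap(c,c+'0'); M=np.linalg.inv(s['world_to_cam']); print(c,M[:3,3].round(3),M[:3,2].round(2),s['k1'])
    for q in ['trimming_tray','decorating_tray','loop_tool','rib','stylus','tile','bottle','pencil','jar']:
        P=cloud(s)
        for d in recognise(q,c)[:3]:
            r,cc=d['point'][0]*384,d['point'][1]*512
            print(c,q,round(d['conf'],2),round(cc),round(r),P[min(383,int(r)),min(511,int(cc))].round(3))
E
```

```text
{'time_s': 0.0, 'q': array([-1.32498758,  0.46839227, -0.01160647,  1.6036269 ,  0.00601587,
        1.0714069 , -0.05631324]), 'joint_vel': array([-1.21709483e-03,  5.56645093e-04,  1.36928521e-04,  1.08260497e-03,
        4.80445847e-04,  9.23286931e-04,  5.21379106e-05]), 'joint_efforts': array([ 3.16598180e-04, -5.20576251e+01, -1.20742538e-02, -2.43735141e+01,
       -5.65793412e-02,  1.74993376e-02,  1.64249927e-04]), 'ee_pos': array([0.18503007, 0.62249887, 0.21822921]), 'orientation': array([[-9.58564974e-01,  2.84873737e-01, -3.79230199e-04],
       [ 2.84873956e-01,  9.58563371e-01, -1.75869533e-03],
       [-1.37489934e-04, -1.79385655e-03, -9.99998382e-01]]), 'wrist_force': array([-0.1264888 , -1.48572354,  0.01946198]), 'wrist_torque': array([-0.01288082, -0.0375057 ,  0.01684205]), 'gripper_force': 0.0, 'width': 0.9972435372762781}
top [ 0.358 -0.062  0.886] [ 0.16 -0.   -0.99] 0.005520430077761222
top trimming_tray 0.79 368 193 [ 0.493 -0.357  0.006]
top decorating_tray 0.88 146 170 [0.553 0.197 0.016]
top loop_tool 0.71 249 219 [ 0.431 -0.06   0.005]
top rib 0.85 227 
[... 195 characters left out ...]
 -0.001]
top pencil 0.3 370 193 [ 0.492 -0.362  0.006]
top jar 0.66 224 178 [0.521 0.    0.062]
side [0.347 0.781 0.386] [ 0.16 -0.92 -0.36] -0.10479789638205979
side trimming_tray 0.58 274 173 [ 0.516 -0.415  0.007]
side decorating_tray 0.83 204 272 [0.555 0.219 0.009]
side loop_tool 0.43 289 215 [ 0.429 -0.073  0.009]
side rib 0.53 197 221 [0.642 0.008 0.01 ]
side tile 0.44 214 189 [ 0.641 -0.132  0.046]
side bottle 0.78 212 192 [ 0.644 -0.13   0.038]
side bottle 0.67 293 187 [ 0.426 -0.166  0.048]
side pencil 0.61 299 297 [0.375 0.255 0.   ]
side jar 0.83 247 212 [0.513 0.025 0.053]
side jar 0.17 206 272 [0.554 0.218 0.008]
wrist [0.118 0.643 0.384] [ 0.24 -0.07 -0.97] -0.0552997482442334
```

```bash
python3 - <<'E'
import cv2
im=cv2.imread('pics/top0.png'); c=im[80:300,80:430]; cv2.imwrite('pics/top0b.png',cv2.resize(c,None,fx=2.25,fy=2.25,interpolation=cv2.INTER_CUBIC))
E
```

```text
(no output)
```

View pics/top0b.png

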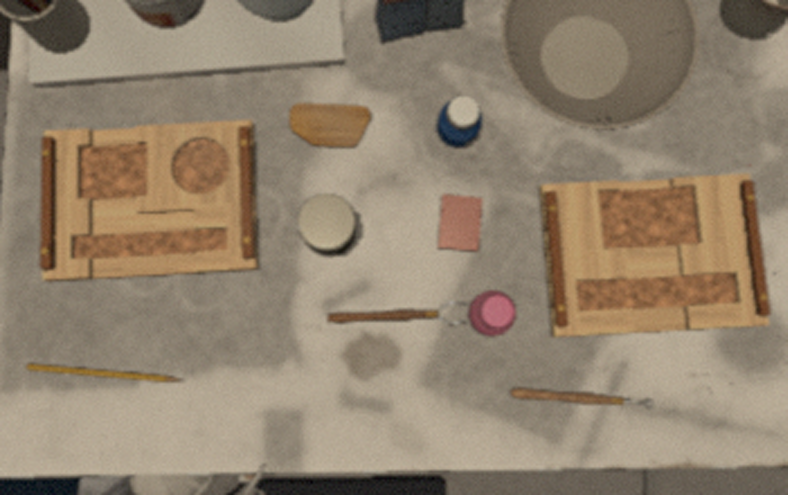

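View pics/side0.png

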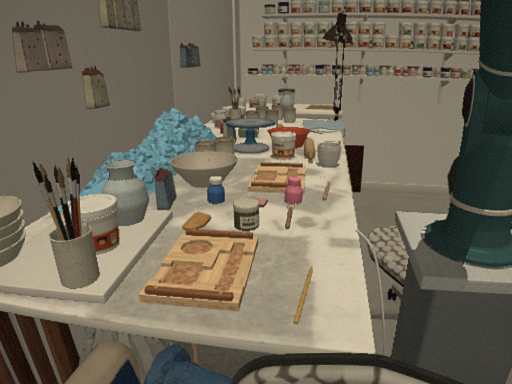

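Top crop: the trimming tray is the right one (centre crop 655,255 → px 371,193; it has the loop slot and the big rib recess). The decorating tray is the left one (px 146,170; it has the round well). Of the two bottle-shaped things, blue with a white cap (px 284,133) fits and pink (px 299,219) is the look-alike. Yellow at px 125,246 is the pencil. The loop tool (px 255,219) has a wire loop, and the stylus (px 340,256) has a ball.

```bash
python3 - <<'E'
from h import *
s=snap('top'); P=cloud(s); im=s['pixels']
hsv=cv2.cvtColor(im,cv2.COLOR_RGB2HSV); lab=cv2.cvtColor(im,cv2.COLOR_RGB2LAB).astype(int)
def meas(n,m,z,roi):
    r0,r1,c0,c1=roi; mm=np.zeros(m.shape,np.uint8); mm[r0:r1,c0:c1]=m[r0:r1,c0:c1]
    k,l,st,_=cv2.connectedComponentsWithStats(mm)
    i=1+np.argmax(st[1:,4]); v,u=np.nonzero(l==i)
    W=atz(s,np.c_[u,v],z)[:,:2]
    (c,wh,a)=cv2.minAreaRect((W*1000).astype(np.float32)); b=W.mean(0)
    ev=np.linalg.eigh(np.cov((W-b).T))[1][:,1]
    print(n,'px',st[i],'cen',np.round(c,1),'wh',np.round(wh,1),round(a,1),'mean',(b*1000).round(1),'axis deg',round(np.degrees(np.arctan2(ev[1],ev[0]))%180,1))
S=hsv[...,1]; V=hsv[...,2]
chroma=np.hypot(lab[...,1]-128,lab[...,2]-128)
sat=(chroma>14)
print('table chroma',chroma[230:250,200:240].mean(), 'wood',chroma[150,152:].min(), chroma[170,150],'cork',chroma[155,130],V[155,130],V[170,150],chroma[135,225])
meas('dectray',sat,.018,(125,215,90,205))
meas('trimtray',sat,.018,(150,240,310,430))
cork=(lab[...,1]-128>9)
a=lab[...,1]-128
print('a cork',a[155,130],'wood',a[170,150], 'a tile',a[178,283])
meas('rec_tile',cork&(V<175),.014,(137,172,108,150))
meas('rec_well',cork&(V<175),.014,(135,172,150,186))
meas('rec_sty',cork&(V<175),.014,(178,200,106,184))
meas('rec_rib',cork&(V<175),.014,(158,194,338,396))
meas('rec_loop',cork&(V<175),.014,(196,222,332,415))
meas('loop',chroma>14,.007,(210,230,220,276))
meas('rib',chroma>18,.008,(120,150,200,250))
meas('sty',chroma>14,.007,(245,265,300,375))
meas('tile',chroma>14,.008,(160,198,265,305))
for n,(r0,r1,c0,c1) in dict(blue=(110,155,270,300),pink=(200,240,282,315),jar=(155,200,205,245),bowl=(80,150,300,395),box=(75,100,245,290),shelf=(75,118,90,235)).items():
    Q=P[r0:r1,c0:c1].reshape(-1,3); Q=Q[np.isfinite(Q[:,0])]; T=Q[Q[:,2]>(.03 if n!='shelf' else .015)]
    zt=np.percentile(T[:,2],95); U=T[T[:,2]>zt-.008]
    print(n,'ztop',zt.round(3),'top c',U.mean(0).round(3),'ext',T.min(0).round(3),T.max(0).round(3))
E
```

```text
table chroma 11.71011044852096 wood 1.4142135623730951 29.410882339705484 cork 28.178005607210743 152 183 28.160255680657446
dectray px [  97  133   98   72 6399] cen [558.1 198. ] wh [174.1 238.7] 2.6 mean [556.5 198.1] axis deg 92.8
trimtray px [ 320  157  103   73 6611] cen [ 489.6 -360.9] wh [172.9 241. ] 2.0 mean [ 488.1 -360.6] axis deg 92.4
a cork 13 wood 9 a tile 17
rec_tile px [116 144  30  25 678] cen [590.1 237.5] wh [63.4 73.3] 2.0 mean [590.7 238.1] axis deg 93.9
rec_well px [157 142  25  24 444] cen [595.8 140.6] wh [60.7 59.9] 89.4 mean [595.3 140.1] axis deg 145.9
rec_sty px [113 182  69  14 686] cen [507.8 192.9] wh [ 29.7 168.9] 1.7 mean [508.1 195. ] axis deg 92.6
rec_rib px [ 346  163   45   28 1058] cen [ 530.1 -357.7] wh [ 68.7 106.7] 2.0 mean [ 530.8 -358.4] axis deg 92.3
rec_loop px [336 201  72  17 918] cen [ 446.9 -361.3] wh [ 36.3 176.3] 2.5 mean [ 447.7 -361.8] axis deg 92.3
loop px [226 217  49   6 168] cen [426.  -62.3] wh [  9.1 118.9] 2.0 mean [426.1 -60.7] axis deg 91.8
rib px [209 126  36  19 578] cen [644.7  -4.3] wh [90.2 48.1] 89.4 mean [646.1  -3.2] axis deg 85.9
sty px [307 252  51   8 206] cen [ 335.5 -260.8] wh [121.9  10.8] 84.1 mean [ 335.6 -260.3] axis deg 84.8
tile px [274 166  21  26 449] cen [ 529.6 -149.1] wh [47.7 62.1] 84.2 mean [ 529.4 -149.6] axis deg 173.0
blue ztop 0.07 top c [ 0.638 -0.149  0.068] ext [ 0.616 -0.172  0.03 ] [ 0.663 -0.125  0.071]
pink ztop 0.069 top c [ 0.424 -0.178  0.067] ext [ 0.403 -0.202  0.031] [ 0.449 -0.156  0.071]
jar ztop 0.063 top c [ 0.521 -0.003  0.06 ] ext [ 0.492 -0.033  0.03 ] [0.551 0.027 0.065]
bowl ztop 0.078 top c [ 0.676 -0.309  0.076] ext [ 0.613 -0.406  0.03 ] [ 0.781 -0.191  0.082]
box ztop 0.09 top c [ 0.762 -0.086  0.087] ext [ 0.748 -0.155  0.03 ] [ 0.777 -0.059  0.096]
shelf ztop 0.105 top c [0.75  0.186 0.108] ext [ 0.693 -0.02   0.015] [0.807 0.339 0.141]
```

```bash
python3 - <<'E'
from h import *
a=cv2.imread('pics/top0.png')[205:240,215:320]; b=cv2.imread('pics/side0.png')[170:235,190:320]; c=cv2.imread('pics/top0.png')[115:150,195:300]
f=lambda i:cv2.resize(i,(780,int(780*i.shape[0]/i.shape[1])),interpolation=cv2.INTER_CUBIC)
f2=lambda i:cv2.resize(i,(390,int(390*i.shape[0]/i.shape[1])),interpolation=cv2.INTER_CUBIC)
top=f(a); l=f2(b); r=np.zeros((l.shape[0],390,3),np.uint8); t=f2(c); r[:t.shape[0]]=t[:r.shape[0]]
cv2.imwrite('pics/c1.png',np.vstack([top,np.hstack([l,r])]))
s=snap('top'); K=s['intrinsics']
for y in (-.003,-.0865,-.1185,-.153,-.1665,-.178,-.2025):
    p=s['world_to_cam']@[.427,y,0.003,1]; q,_=cv2.projectPoints(p[None,:3],np.zeros(3),np.zeros(3),K,np.array([s['k1'],0,0,0])); print(y,q.ravel().round(1),'crop',((q.ravel()-[215,205])*780/105).round())
E
```

```text
-0.003 [226.1 219.9] crop [ 83. 111.]
-0.0865 [259.7 219.5] crop [332. 108.]
-0.1185 [272.6 219.3] crop [428. 106.]
-0.153 [286.5 219.2] crop [531. 105.]
-0.1665 [291.9 219.1] crop [571. 105.]
-0.178 [296.5 219.1] crop [605. 104.]
-0.2025 [306.4 218.9] crop [679. 104.]
```

View pics/c1.png

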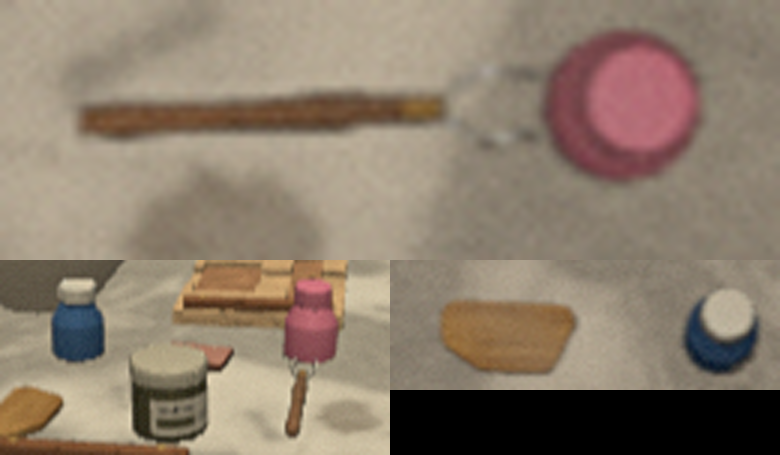

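The crops confirm the targets: blue bottle with white cap at px (284,133), tan rib at px (227,136). The pink bottle at px (299,219) stands over the tip of the tool's wire loop. I'll look at that from the wrist camera before lifting.

```bash
cat > plan.py <<'E'
import sys, json
from h import *
from scipy.spatial.transform import Rotation as R
def plan(wps):
    """wps: (x,y,z mm, theta deg, opening mm, step mm) ; or int n,opening = hold"""
    s=state(); p=s['ee_pos'].copy(); Rm=s['orientation'].copy(); rows=[]
    print('t',round(s['time_s'],2),'at',(p*1000).round(1),'F',s['wrist_force'].round(1))
    for w in wps:
        if len(w)==2: rows+= [[w[1]]+[0]*6]*w[0]; continue
        x,y,z,th,op,st=w; t=np.radians(th); c,sn=np.cos(t),np.sin(t)
        Rt=np.array([[-sn,c,0],[c,sn,0],[0,0,-1.]]); pt=np.array([x,y,z])/1000
        rv=R.from_matrix(Rm.T@Rt).as_rotvec(); p0=p.copy(); R0=Rm.copy()
        n=max(1,int(np.ceil(max(np.linalg.norm(pt-p)*1000/st,np.degrees(np.linalg.norm(rv))/4-.01))))
        for i in range(1,n+1):
            a=i/n; d=Rm.T@(p0+(pt-p0)*a-p)/.05; d=np.clip(d.round(2),-1,1)
            r=R.from_matrix(Rm.T@R0@R.from_rotvec(rv*a).as_matrix()).as_rotvec()
            r=np.clip((np.degrees(r)/4).round(2),-1,1)
            p=p+Rm@d*.05; Rm=Rm@R.from_rotvec(np.radians(r*4)).as_matrix()
            rows.append([op]+[float(v)+0. for v in d]+[float(v)+0. for v in r])
    for i in range(0,len(rows),20): print(len(rows[i:i+20]),json.dumps([rows[i:i+20]]).replace('.0,',',').replace('.0]',']').replace(' ',''))
if __name__=='__main__': plan(eval(sys.argv[1]))
E
python3 plan.py '[(330,400,220,40,91,40),(427,-110,200,1.8,91,40)]'
```

```text
t 1.6 at [185.2 623.1 219.2] F [ 0.6 -1.   0.6]
20 [[[91,-0.45,-0.38,0,0,0,0.93],[91,-0.47,-0.36,0,0,0,0.93],[91,-0.5,-0.32,-0.01,0,0,0.93],[91,-0.51,-0.29,0,0,0,0.93],[91,-0.54,-0.25,0,0,0,0.93],[91,-0.55,-0.22,0,0,0,0.92],[91,-0.56,-0.19,0,0,0,0.93],[91,-0.57,-0.15,0,0,0,0.93],[91,-0.58,-0.11,-0.01,0,0,0.93],[91,-0.7,-0.39,0.03,0,0,0.73],[91,-0.71,-0.35,0.03,0,0,0.74],[91,-0.74,-0.32,0.03,0,0,0.73],[91,-0.74,-0.28,0.03,0,0,0.74],[91,-0.77,-0.24,0.04,0,0,0.73],[91,-0.77,-0.2,0.03,0,0,0.74],[91,-0.78,-0.16,0.03,0,0,0.73],[91,-0.79,-0.12,0.03,0,0,0.74],[91,-0.8,-0.08,0.03,0,0,0.73],[91,-0.79,-0.04,0.03,0,0,0.74],[91,-0.8,0.01,0.03,0,0,0.73]]]
2 [[[91,-0.8,0.04,0.03,0,0,0.74],[91,-0.79,0.08,0.03,0,0,0.73]]]
```

Call:
arm_command(
  commands=[
    [[91,-0.45,-0.38,0,0,0,0.93],[91,-0.47,-0.36,0,0,0,0.93],[91,-0.5,-0.32,-0.01,0,0,0.93],[91,-0.51,-0.29,0,0,0,0.93],[91,-0.54,-0.25,0,0,0,0.93],[91,-0.55,-0.22,0,0,0,0.92],[91,-0.56,-0.19,0,0,0,0.93],[91,-0.57,-0.15,0,0,0,0.93],[91,-0.58,-0.11,-0.01,0,0,0.93],[91,-0.7,-0.39,0.03,0,0,0.73],[91,-0.71,-0.35,0.03,0,0,0.74],[91,-0.74,-0.32,0.03,0,0,0.73],[91,-0.74,-0.28,0.03,0,0,0.74],[91,-0.77,-0.24,0.04,0,0,0.73],[91,-0.77,-0.2,0.03,0,0,0.74],[91,-0.78,-0.16,0.03,0,0,0.73],[91,-0.79,-0.12,0.03,0,0,0.74],[91,-0.8,-0.08,0.03,0,0,0.73],[91,-0.79,-0.04,0.03,0,0,0.74],[91,-0.8,0.01,0.03,0,0,0.73]],
  ],
)

```text
time_s: 3.6
ee_pos: [0.4122, -0.0336, 0.2035]
orientation: [[-0.13, 0.992, 0.001], [0.992, 0.13, 0.001], [0.001, 0.001, -1.0]]
wrist_force: [0.7, -0.1, -0.8]
width: 0.988
gripper_force: 0.0
```

Call:
arm_command(
  commands=[
    [[91,-0.8,0.04,0.03,0,0,0.74],[91,-0.79,0.08,0.03,0,0,0.73],[91,0,0,0,0,0,0],[91,0,0,0,0,0,0]],
  ],
)

```text
time_s: 4.0
ee_pos: [0.4264, -0.1109, 0.2001]
orientation: [[-0.028, 1.0, -0.0], [1.0, 0.028, 0.0], [0.0, -0.0, -1.0]]
wrist_force: [0.7, 0.6, -1.6]
width: 0.991
gripper_force: 0.0
```

```bash
python3 -c "
from h import *
s=snap('wrist','w1'); print(state()['ee_pos'], state()['orientation'].round(3)); M=np.linalg.inv(s['world_to_cam']); print(M[:3,3].round(3))
print(atz(s,[[256,192]],0.005).round(4))"
```

```text
[ 0.42644814 -0.10972548  0.20005906] [[-0.031  1.    -0.   ]
 [ 1.     0.031  0.   ]
 [ 0.    -0.    -1.   ]]
[ 0.424 -0.042  0.365]
[[ 0.4306 -0.1346  0.005 ]]
```

View pics/w1.png

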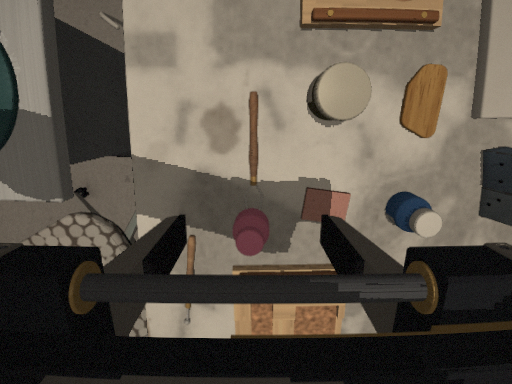

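The wrist picture shows the loop handle at (253,92)–(254,185), the pink bottle base from about (250,209), and the wire between them. I'll enlarge it and measure the gap.

```bash
python3 -c "
from h import *
im=cv2.imread('pics/w1.png'); cv2.imwrite('pics/w1b.png',cv2.resize(im[165:265,190:320],(780,600),interpolation=cv2.INTER_CUBIC))
s=snap('wrist')
print(atz(s,[[253,92],[254,185]],0.006).round(4)); print(atz(s,[[234,228],[270,228],[250,208],[252,209]],0.0).round(4))
P=cloud(s)[195:255,225:285].reshape(-1,3); P=P[np.isfinite(P[:,0])&(P[:,2]>.01)&(P[:,2]<.045)]; print(P.min(0).round(4),np.percentile(P,98,axis=0).round(4))
"
```

```text
[[ 0.4224 -0.0028  0.006 ]
 [ 0.4275 -0.1233  0.006 ]]
[[ 0.4007 -0.1894  0.    ]
 [ 0.4528 -0.1878  0.    ]
 [ 0.423  -0.1583  0.    ]
 [ 0.4259 -0.1597  0.    ]]
[ 0.4008 -0.1968  0.01  ] [ 0.4468 -0.1581  0.0447]
```

View pics/w1b.png

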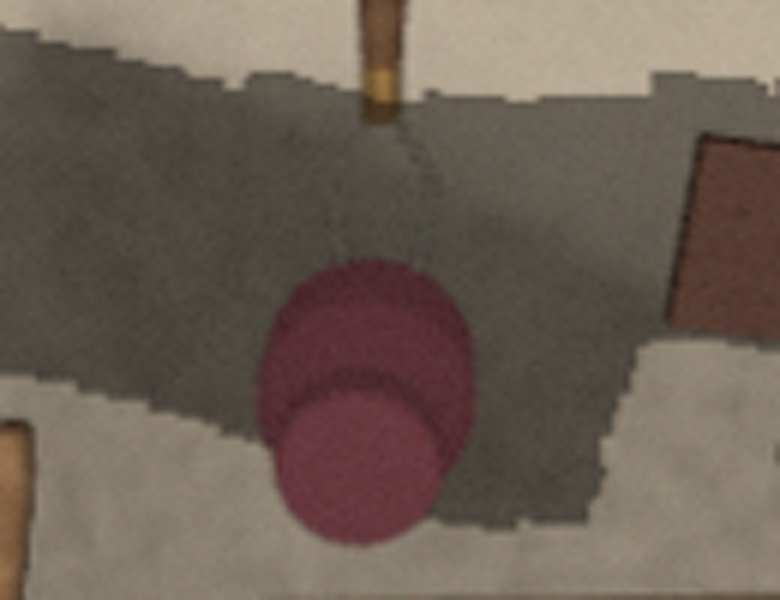

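The bottle's rim (y ≈ -0.158) stands about 6 mm over the loop's tip (y ≈ -0.165). I'll grip the handle low, draw it out level along its length before lifting, and leave the pink bottle standing.

```bash
python3 plan.py '[(426,-74.5,90,2,40,35),(426,-74.5,29,2,40,20),(2,40),(6,4)]'
```

```text
t 4.1 at [ 426.5 -109.1  200.1] F [-0.9  0.3 -0.8]
16 [[[40,0.17,0,0.55,0,0,-0.01],[40,0.18,0.01,0.55,0,-0.01,-0.01],[40,0.17,0,0.55,0,0,-0.01],[40,0.17,0,0.55,-0.01,0,-0.01],[40,0,0,0.31,0,0,0],[40,0,0,0.3,0,0,0],[40,0,0,0.31,0,0,0],[40,0,0,0.3,0,0,0],[40,0,0,0,0,0,0],[40,0,0,0,0,0,0],[4,0,0,0,0,0,0],[4,0,0,0,0,0,0],[4,0,0,0,0,0,0],[4,0,0,0,0,0,0],[4,0,0,0,0,0,0],[4,0,0,0,0,0,0]]]
```

Call:
arm_command(
  commands=[
    [[40,0.17,0,0.55,0,0,-0.01],[40,0.18,0.01,0.55,0,-0.01,-0.01],[40,0.17,0,0.55,0,0,-0.01],[40,0.17,0,0.55,-0.01,0,-0.01],[40,0,0,0.31,0,0,0],[40,0,0,0.3,0,0,0],[40,0,0,0.31,0,0,0],[40,0,0,0.3,0,0,0],[40,0,0,0,0,0,0],[40,0,0,0,0,0,0],[4,0,0,0,0,0,0],[4,0,0,0,0,0,0],[4,0,0,0,0,0,0],[4,0,0,0,0,0,0],[4,0,0,0,0,0,0],[4,0,0,0,0,0,0]],
  ],
)

```text
time_s: 5.7
ee_pos: [0.4263, -0.0754, 0.0292]
orientation: [[-0.034, 0.999, 0.001], [0.999, 0.034, -0.001], [-0.001, 0.001, -1.0]]
wrist_force: [-0.2, 0.1, -0.2]
width: 0.045
gripper_force: 0.0
```

```bash
python3 -c "
from h import *
print(tcp_to_tips if not callable(tcp_to_tips) else tcp_to_tips(), state()['width'])
s=snap('wrist','w2'); a=cv2.imread('pics/w2.png')
s=snap('top','t2'); b=cv2.imread('pics/t2.png')[190:250,210:320]
cv2.imwrite('pics/w2b.png',np.vstack([cv2.resize(a[150:],(512,234)),cv2.resize(b,(512,280),interpolation=cv2.INTER_CUBIC)]))"
```

```text
0.025 0.04483045992882931
```

View pics/w2b.png

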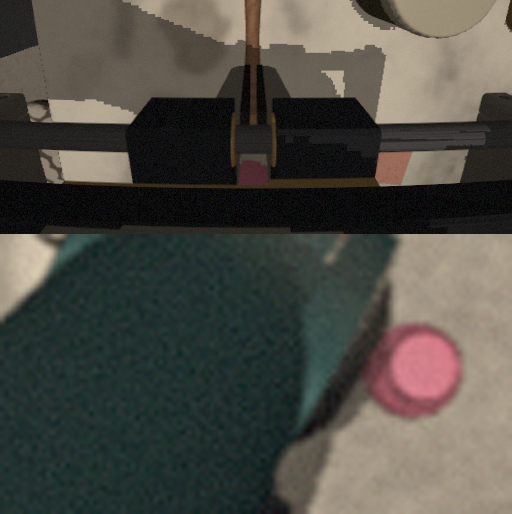

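Call:
arm_command(
  commands=[
    [[0,0,0,0,0,0,0],[0,0,0,0,0,0,0],[0,0,0,0,0,0,0]],
  ],
)

```text
time_s: 6.1
ee_pos: [0.4262, -0.0754, 0.0292]
orientation: [[-0.034, 0.999, 0.001], [0.999, 0.034, -0.001], [-0.001, 0.001, -1.0]]
wrist_force: [-0.5, -0.1, -0.1]
width: 0.007
gripper_force: 0.0
```

```bash
python3 -c "
from h import *
s=snap('side','s3'); a=cv2.imread('pics/s3.png')[150:260,220:350]
snap('wrist','w3'); b=cv2.imread('pics/w3.png')[90:350,180:330]
cv2.imwrite('pics/s3b.png',np.hstack([cv2.resize(a,(480,406),interpolation=cv2.INTER_CUBIC),cv2.resize(b,(234,406))]))"
```

```text
(no output)
```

View pics/s3b.png

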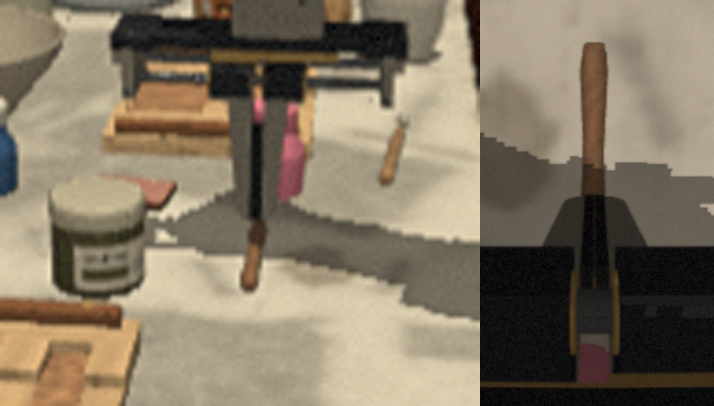

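```bash
python3 -c "
from h import *
s=snap('side'); K=s['intrinsics']
for z in (0,.004,.012,.02,.03):
    p=s['world_to_cam']@[.4263,-.0754+.01,z,1]; q,_=cv2.projectPoints(p[None,:3],np.zeros(3),np.zeros(3),K,np.array([s['k1'],0,0,0])); print(z,q.ravel().round(1),((q.ravel()-[220,150])*3.69).round())
P=cloud(s)
for v in range(196,232,2): print(v,[tuple((P[v,u]*1000).round()) for u in (286,289)])
"
```

```text
0 [288.7 218.5] [253. 253.]
0.004 [288.7 217. ] [254. 247.]
0.012 [288.8 214.1] [254. 236.]
0.02 [288.8 211.1] [254. 226.]
0.03 [288.9 207.4] [254. 212.]
196 [(np.float64(434.0), np.float64(-64.0), np.float64(60.0)), (np.float64(427.0), np.float64(-71.0), np.float64(58.0))]
198 [(np.float64(434.0), np.float64(-67.0), np.float64(54.0)), (np.float64(427.0), np.float64(-67.0), np.float64(54.0))]
200 [(np.float64(434.0), np.float64(-67.0), np.float64(49.0)), (np.float64(426.0), np.float64(-64.0), np.float64(50.0))]
202 [(np.float64(434.0), np.float64(-64.0), np.float64(45.0)), (np.float64(426.0), np.float64(-65.0), np.float64(45.0))]
204 [(np.float64(434.0), np.float64(-65.0), np.float64(39.0)), (np.float64(426.0), np.float64(-67.0), np.float64(39.0))]
206 [(np.float64(434.0), np.float64(-68.0), np.float64(32.0)), (np.float64(426.0), np.float64(-68.0), np.float64(33.0))]
208 [(np.float64(434.0), np.float64(-68.0), np.float64(27.0)), (np.float64(426.0), np.float64(-67.0), np.float64(28.0))]
210 [(np.float64(439.0), np.float64(-121.0), np.float64(-1.0)), (np.float64(429.0), np.float64(-97.
[... 516 characters left out ...]
loat64(430.0), np.float64(-32.0), np.float64(11.0)), (np.float64(422.0), np.float64(-30.0), np.float64(12.0))]
222 [(np.float64(428.0), np.float64(-16.0), np.float64(13.0)), (np.float64(421.0), np.float64(-18.0), np.float64(12.0))]
224 [(np.float64(427.0), np.float64(-7.0), np.float64(12.0)), (np.float64(420.0), np.float64(-12.0), np.float64(10.0))]
226 [(np.float64(426.0), np.float64(-5.0), np.float64(8.0)), (np.float64(420.0), np.float64(-8.0), np.float64(7.0))]
228 [(np.float64(426.0), np.float64(-5.0), np.float64(3.0)), (np.float64(420.0), np.float64(-7.0), np.float64(2.0))]
230 [(np.float64(425.0), np.float64(4.0), np.float64(2.0)), (np.float64(419.0), np.float64(2.0), np.float64(1.0))]
```

Side-camera depth puts the fingertips at z ≈ 25 mm, although the reported TCP (29 mm) minus 25 mm predicts 4 mm. So the fingers closed above the handle. I'll open, go down in steps with a force check, and measure the real tip offset.

Call:
arm_command(
  commands=[
    [[40,0,0,0,0,0,0],[40,0,0,0,0,0,0],[40,0,0,0,0,0,0],[40,0,0,0,0,0,0],[40,0,0,0.1,0,0,0],[40,0,0,0.1,0,0,0],[40,0,0,0,0,0,0]],
  ],
)

```text
time_s: 6.95
ee_pos: [0.4257, -0.0754, 0.0184]
orientation: [[-0.034, 0.999, -0.001], [0.999, 0.034, -0.001], [-0.001, -0.001, -1.0]]
wrist_force: [0.2, 0.3, 0.3]
width: 0.438
gripper_force: 0.0
```

```bash
cat > tip.py <<'E'
from h import *
s=snap('side'); P=cloud(s).reshape(-1,3); p=state()['ee_pos']
Q=P[np.isfinite(P[:,0])]
Q=Q[(abs(Q[:,0]-p[0])<.06)&(abs(Q[:,1]-p[1]-.01)<.012)&(Q[:,2]<.12)&(Q[:,2]>.003)]
h,e=np.histogram(Q[:,2]*1000,np.arange(0,60,3)); print((p*1000).round(1)); print(list(zip(e.astype(int),h)))
for sd in (-1,1):
    T=Q[((Q[:,0]-p[0])*sd>.012)]; print(sd,len(T),np.sort(T[:,2])[:8].round(4), T[:,0].min().round(3),T[:,0].max().round(3))
E
python3 tip.py
```

```text
[425.8 -75.5  18.7]
[(np.int64(0), np.int64(0)), (np.int64(3), np.int64(2)), (np.int64(6), np.int64(4)), (np.int64(9), np.int64(10)), (np.int64(12), np.int64(7)), (np.int64(15), np.int64(10)), (np.int64(18), np.int64(12)), (np.int64(21), np.int64(16)), (np.int64(24), np.int64(11)), (np.int64(27), np.int64(14)), (np.int64(30), np.int64(14)), (np.int64(33), np.int64(10)), (np.int64(36), np.int64(13)), (np.int64(39), np.int64(12)), (np.int64(42), np.int64(14)), (np.int64(45), np.int64(16)), (np.int64(48), np.int64(14)), (np.int64(51), np.int64(18)), (np.int64(54), np.int64(15))]
-1 205 [0.0031 0.0035 0.0151 0.0156 0.0156 0.016  0.0176 0.0183] 0.371 0.406
1 226 [0.0119 0.0132 0.0142 0.0143 0.0154 0.0162 0.0163 0.0167] 0.446 0.475
```

Call:
arm_command(
  commands=[
    [[40,0,0,0.06,0,0,0],[40,0,0,0.06,0,0,0],[40,0,0,0.06,0,0,0],[40,0,0,0,0,0,0]],
  ],
)

```text
time_s: 7.4
ee_pos: [0.426, -0.0755, 0.0098]
orientation: [[-0.034, 0.999, 0.0], [0.999, 0.034, -0.001], [-0.001, 0.0, -1.0]]
wrist_force: [-0.0, 0.7, -0.1]
width: 0.435
gripper_force: 0.0
```

Call:
arm_command(
  commands=[
    [[40,0,0,0.02,0,0,0],[40,0,0,0.02,0,0,0],[40,0,0,0,0,0,0]],
  ],
)

```text
time_s: 7.7
ee_pos: [0.4262, -0.0755, 0.0081]
orientation: [[-0.034, 0.999, 0.001], [0.999, 0.034, -0.001], [-0.001, 0.001, -1.0]]
wrist_force: [-0.3, 0.7, -0.8]
width: 0.431
gripper_force: 0.0
```

```bash
python3 tip.py|tail -2
```

```text
-1 247 [0.0031 0.0032 0.0072 0.0074 0.0076 0.0082 0.0094 0.0094] 0.37 0.413
1 249 [0.0034 0.0044 0.0047 0.0053 0.0054 0.0063 0.0072 0.0076] 0.439 0.475
```

Call:
arm_command(
  commands=[
    [[2,0,0,0,0,0,0],[2,0,0,0,0,0,0],[2,0,0,0,0,0,0],[2,0,0,0,0,0,0],[2,0,0,0,0,0,0]],
  ],
)

```text
time_s: 8.25
ee_pos: [0.4263, -0.0754, 0.0082]
orientation: [[-0.034, 0.999, 0.001], [0.999, 0.034, -0.001], [-0.001, 0.001, -1.0]]
wrist_force: [-0.2, -0.4, 0.5]
width: 0.13
gripper_force: 30.0
```

Gripped at 12 mm. Now the level pull of 20 mm along the handle.

Call:
arm_command(
  commands=[
    [[2,0.06,0,0,0,0,0],[2,0.06,0,0,0,0,0],[2,0.06,0,0,0,0,0],[2,0.06,0,0,0,0,0],[2,0.06,0,0,0,0,0],[2,0.06,0,0,0,0,0],[2,0.06,0,0,0,0,0],[2,0,0,0,0,0,0],[2,0,0,-0.1,0,0,0],[2,0,0,-0.2,0,0,0],[2,0,0,-0.6,0,0,0],[2,0,0,-0.6,0,0,0],[2,0,0,-0.6,0,0,0]],
  ],
)

```text
time_s: 9.55
ee_pos: [0.425, -0.0547, 0.1146]
orientation: [[-0.034, 0.999, 0.0], [0.999, 0.034, -0.001], [-0.001, 0.0, -1.0]]
wrist_force: [0.6, 0.2, 0.3]
width: 0.127
gripper_force: 30.0
```

```bash
python3 - <<'E'
from h import *
s=snap('side','s4'); P=cloud(s)
Q=P[150:215,225:320].reshape(-1,3); im=s['pixels'][150:215,225:320].reshape(-1,3).astype(int)
m=(im[:,0]-im[:,1]>40)&(im[:,2]-im[:,1]>15)&np.isfinite(Q[:,0]); T=Q[m]; print('pink',len(T),T.min(0).round(3),T.max(0).round(3))
cv2.imwrite('pics/s4b.png',cv2.resize(cv2.imread('pics/s4.png')[130:250,200:360],(640,480),interpolation=cv2.INTER_CUBIC))
E
python3 plan.py '[(440,-340,120,2.3,2,40),(446.8,-349,60,2.3,2,40),(3,2)]'
```

```text
t 9.6 at [427.7 -55.1 118.2] F [ 2.1 -0.2  3. ]
13 [[[2,-0.71,0.01,0,0.01,0,-0.01],[2,-0.72,0,-0.01,0.01,0,-0.02],[2,-0.71,0.01,0,0.02,0,-0.01],[2,-0.71,0.01,-0.01,0.01,0,-0.01],[2,-0.71,0,0,0.01,0,-0.02],[2,-0.72,0.01,-0.01,0.01,0,-0.01],[2,-0.71,0,0,0.02,0,-0.01],[2,-0.71,0,-0.01,0.01,0,-0.02],[2,-0.09,0.07,0.6,0,0,0],[2,-0.1,0.06,0.6,0,0,0],[2,0,0,0,0,0,0],[2,0,0,0,0,0,0],[2,0,0,0,0,0,0]]]Traceback (most recent call last):
  File "<stdin>", line 4, in <module>
    return umr_minimum(a, axis, None, out, keepdims, initial, where)
ValueError: zero-size array to reduction operation minimum which has no identity
```

```bash
python3 - <<'E'
from h import *
cv2.imwrite('pics/s4b.png',cv2.resize(cv2.imread('pics/s4.png')[130:250,200:360],(640,480),interpolation=cv2.INTER_CUBIC))
E
```

```text
(no output)
```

View pics/s4b.png

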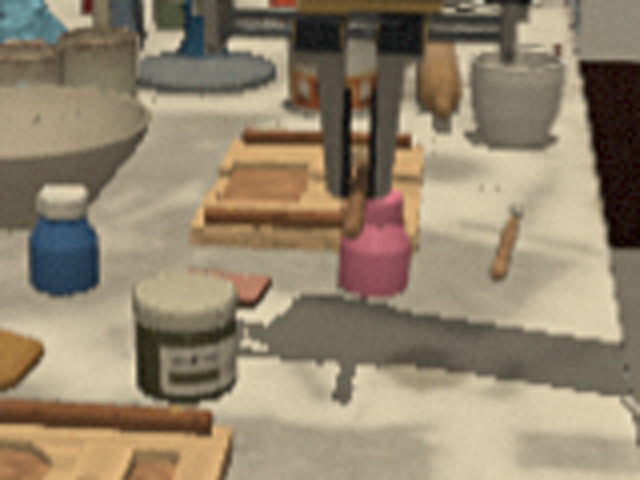

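The pink bottle still stands upright (crop 373,250), and the loop tool is held at crop (357,215). Carrying it to the trimming tray.

Call:
arm_command(
  commands=[
    [[2,-0.71,0.01,0,0.01,0,-0.01],[2,-0.72,0,-0.01,0.01,0,-0.02],[2,-0.71,0.01,0,0.02,0,-0.01],[2,-0.71,0.01,-0.01,0.01,0,-0.01],[2,-0.71,0,0,0.01,0,-0.02],[2,-0.72,0.01,-0.01,0.01,0,-0.01],[2,-0.71,0,0,0.02,0,-0.01],[2,-0.71,0,-0.01,0.01,0,-0.02],[2,-0.09,0.07,0.6,0,0,0],[2,-0.1,0.06,0.6,0,0,0],[2,0,0,0,0,0,0],[2,0,0,0,0,0,0],[2,0,0,0,0,0,0]],
  ],
)

```text
time_s: 10.9
ee_pos: [0.4453, -0.3487, 0.0569]
orientation: [[-0.042, 0.999, -0.005], [0.999, 0.042, -0.002], [-0.002, -0.005, -1.0]]
wrist_force: [0.2, 0.1, 0.1]
width: 0.13
gripper_force: 30.0
```

```bash
python3 plan.py '[(446.8,-350,30,2.3,2,10),(446.8,-350,17,2.3,2,5),(3,2)]'
python3 - <<'E'
from h import *
s=snap('top','t5'); cv2.imwrite('pics/t5b.png',cv2.resize(cv2.imread('pics/t5.png')[140:250,300:440],(700,550),interpolation=cv2.INTER_CUBIC))
E
```

```text
t 10.9 at [ 445.3 -348.7   56.9] F [0.2 0.1 0.1]
9 [[[2,-0.01,0.01,0.18,-0.02,0.01,0.01],[2,-0.01,0.01,0.18,-0.02,0.01,0.01],[2,-0.01,0.01,0.18,-0.03,0,0.01],[2,0,0,0.09,0,0,0],[2,0,0,0.08,0,0,0],[2,0,0,0.09,0,0,0],[2,0,0,0,0,0,0],[2,0,0,0,0,0,0],[2,0,0,0,0,0,0]]]
```

View pics/t5b.png

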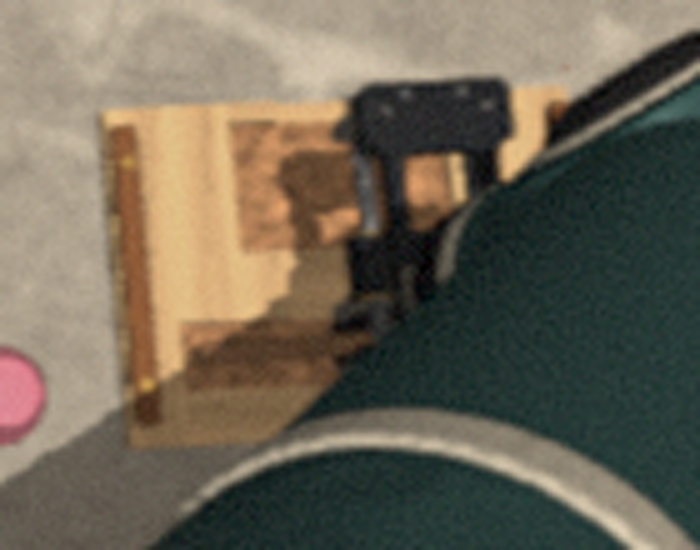

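The picture shows the gripper over the recess, with the arm hiding most of it. Lowering with a force check.

Call:
arm_command(
  commands=[
    [[2,-0.01,0.01,0.18,-0.02,0.01,0.01],[2,-0.01,0.01,0.18,-0.02,0.01,0.01],[2,-0.01,0.01,0.18,-0.03,0,0.01],[2,0,0,0.09,0,0,0],[2,0,0,0.08,0,0,0],[2,0,0,0.09,0,0,0],[2,0,0,0,0,0,0],[2,0,0,0,0,0,0]],
  ],
)

```text
time_s: 11.75
ee_pos: [0.4459, -0.35, 0.0158]
orientation: [[-0.04, 0.999, -0.001], [0.999, 0.04, 0.001], [0.001, -0.001, -1.0]]
wrist_force: [-2.3, 1.9, 6.6]
width: 0.128
gripper_force: 30.0
```

Call:
arm_command(
  commands=[
    [[30,0,0,0,0,0,0],[30,0,0,0,0,0,0],[30,0,0,0,0,0,0],[30,0,0,-0.2,0,0,0],[30,0,0,-0.5,0,0,0],[30,0,0,-0.8,0,0,0],[30,0,0,-0.8,0,0,0]],
  ],
)

```text
time_s: 12.45
ee_pos: [0.4458, -0.3498, 0.1317]
orientation: [[-0.039, 0.999, -0.003], [0.999, 0.039, 0.001], [0.001, -0.003, -1.0]]
wrist_force: [1.1, -1.1, -0.2]
width: 0.327
gripper_force: 0.0
```

```bash
python3 plan.py '[(560,-160,170,0,60,40),(640,-40,150,0,60,40),(2,60)]'
```

```text
t 12.45 at [ 445.8 -349.8  131.7] F [ 1.1 -1.1 -0.2]
12 [[[60,0.62,0.41,-0.13,-0.01,0,0.09],[60,0.62,0.4,-0.13,0,0,0.1],[60,0.62,0.39,-0.12,-0.01,-0.01,0.09],[60,0.62,0.4,-0.13,0,0,0.1],[60,0.63,0.39,-0.13,-0.01,0,0.09],[60,0.63,0.38,-0.13,-0.01,0,0.1],[60,0.6,0.4,0.1,0,0,0],[60,0.6,0.4,0.1,0,0,0],[60,0.6,0.4,0.1,0,0,0],[60,0.6,0.4,0.1,0,0,0],[60,0,0,0,0,0,0],[60,0,0,0,0,0,0]]]
```

Call:
arm_command(
  commands=[
    [[60,0.62,0.41,-0.13,-0.01,0,0.09],[60,0.62,0.4,-0.13,0,0,0.1],[60,0.62,0.39,-0.12,-0.01,-0.01,0.09],[60,0.62,0.4,-0.13,0,0,0.1],[60,0.63,0.39,-0.13,-0.01,0,0.09],[60,0.63,0.38,-0.13,-0.01,0,0.1],[60,0.6,0.4,0.1,0,0,0],[60,0.6,0.4,0.1,0,0,0],[60,0.6,0.4,0.1,0,0,0],[60,0.6,0.4,0.1,0,0,0],[60,0,0,0,0,0,0],[60,0,0,0,0,0,0]],
  ],
)

```text
time_s: 13.65
ee_pos: [0.6403, -0.0396, 0.149]
orientation: [[-0.002, 1.0, 0.001], [1.0, 0.002, -0.001], [-0.001, 0.001, -1.0]]
wrist_force: [0.6, -0.1, -0.3]
width: 0.653
gripper_force: 0.0
```

```bash
python3 - <<'E'
from h import *
s=snap('wrist','w6'); lab=cv2.cvtColor(s['pixels'],cv2.COLOR_RGB2LAB).astype(int); ch=np.hypot(lab[...,1]-128,lab[...,2]-128)
W=atz(s,np.c_[tuple(a.ravel() for a in np.meshgrid(np.arange(512),np.arange(384)))],.008).reshape(384,512,3)
roi=(abs(W[...,0]-.645)<.045)&(abs(W[...,1]+.004)<.06)
m=(roi&(ch>22)).astype(np.uint8)
k,l,st,_=cv2.connectedComponentsWithStats(m); i=1+np.argmax(st[1:,4]); Q=W[l==i][:,:2]*1000
print(st[i],cv2.minAreaRect(Q.astype(np.float32)),Q.mean(0))
for y in range(-50,50,10):
    R=Q[abs(Q[:,1]-y)<3]; 
    if len(R): print(y,R[:,0].min().round(1),R[:,0].max().round(1))
P=cloud(s).reshape(-1,3); T=P[(P[:,2]>.006)&(P[:,2]<.06)&(P[:,0]>.672)&(abs(P[:,1])<.06)&(P[:,0]<.75)]
print('shelf',len(T)); 
for y in (-40,-30,-20,-10,0,10,20,30): 
    t=T[abs(T[:,1]*1000-y)<5]
    if len(t)>5: print(y,np.percentile(t[:,0],3).round(3),np.median(t[:,2]).round(3))
# trimming tray loop check from top camera
s=snap('top','t6'); P=cloud(s)
E
cat > loopchk.py <<'E'
from h import *
im=cv2.imread('pics/t6.png')[140:250,300:440]; w=cv2.imread('pics/w6.png')
cv2.imwrite('pics/t6b.png',np.hstack([cv2.resize(im,(420,330),interpolation=cv2.INTER_CUBIC),cv2.resize(w,(380,330))]))
E
python3 loopchk.py
```

```text
[ 234  113   47   81 2962] ((643.707763671875, -4.575756072998047), (90.7332534790039, 48.824073791503906), 86.40204620361328) [645.49259169  -2.50377702]
-50 644.5 662.0
-40 624.7 665.4
-30 617.9 666.4
-20 619.1 667.2
-10 619.3 667.1
0 619.4 668.0
10 620.7 668.9
20 623.0 669.7
30 630.8 669.5
40 638.5 664.8
shelf 2803
-20 0.717 0.02
-10 0.716 0.02
0 0.715 0.02
10 0.715 0.02
20 0.714 0.02
30 0.713 0.02
```

View pics/t6b.png

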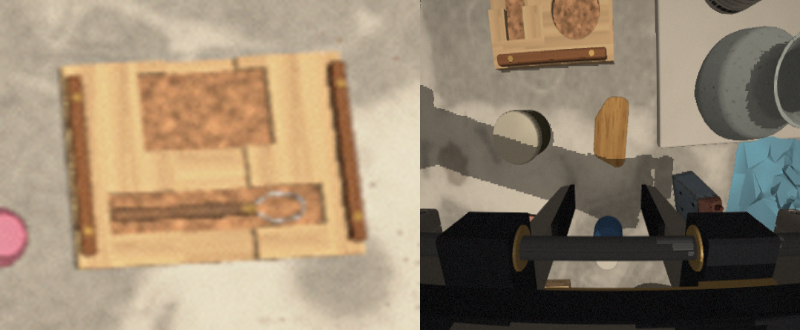

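The loop tool lies in its recess, loop at crop (280,207), handle along it. The rib (right half, 610,130) is clear; grip it at (643,-8), θ = -3°.

```bash
python3 plan.py '[(643.3,-8,60,-3,68,40),(643.3,-8,12,-3,68,25),(643.3,-8,6.5,-3,68,3),(2,68),(6,40)]'
```

```text
t 13.75 at [639.8 -41.8 149.5] F [-0.2  0.  -0.3]
15 [[[68,0.23,0.02,0.6,0.01,0,0.24],[68,0.22,0.02,0.59,0,0.01,0.24],[68,0.23,0.01,0.6,0.01,0,0.24],[68,0,0,0.48,0,0,0],[68,0,0,0.48,0,0,0],[68,0,0,0.05,0,0,0],[68,0,0,0.06,0,0,0],[68,0,0,0,0,0,0],[68,0,0,0,0,0,0],[40,0,0,0,0,0,0],[40,0,0,0,0,0,0],[40,0,0,0,0,0,0],[40,0,0,0,0,0,0],[40,0,0,0,0,0,0],[40,0,0,0,0,0,0]]]
```

Call:
arm_command(
  commands=[
    [[68,0.23,0.02,0.6,0.01,0,0.24],[68,0.22,0.02,0.59,0,0.01,0.24],[68,0.23,0.01,0.6,0.01,0,0.24],[68,0,0,0.48,0,0,0],[68,0,0,0.48,0,0,0],[68,0,0,0.05,0,0,0],[68,0,0,0.06,0,0,0],[68,0,0,0,0,0,0],[68,0,0,0,0,0,0],[40,0,0,0,0,0,0],[40,0,0,0,0,0,0],[40,0,0,0,0,0,0],[40,0,0,0,0,0,0],[40,0,0,0,0,0,0]],
  ],
)

```text
time_s: 15.15
ee_pos: [0.6439, -0.006, 0.0065]
orientation: [[0.05, 0.999, 0.001], [0.999, -0.05, 0.001], [0.001, 0.001, -1.0]]
wrist_force: [-0.9, -1.0, 4.3]
width: 0.53
gripper_force: 30.0
```

```bash
python3 plan.py '[(643.9,-6,40,-3,40,15),(600,-60,140,-2,40,35),(530.5,-359.5,130,2.3,40,40),(530.5,-359.5,40,2.3,40,30),(2,40),(530.5,-359.5,15.5,2.3,40,8),(3,40)]'
```

```text
t 15.15 at [643.9  -6.    6.5] F [-0.9 -1.   4.3]
20 [[[40,0,0,-0.22,0,0,0.01],[40,0,0,-0.23,0.01,-0.01,0.01],[40,0,0,-0.22,0,0,0.01],[40,-0.28,-0.21,-0.5,0,0,-0.06],[40,-0.28,-0.2,-0.5,0,0,-0.06],[40,-0.28,-0.21,-0.5,0,0,-0.06],[40,-0.28,-0.21,-0.5,0,0,-0.07],[40,-0.75,-0.15,0.02,0,0,-0.13],[40,-0.76,-0.15,0.03,0,0,-0.14],[40,-0.75,-0.16,0.02,0,0,-0.13],[40,-0.75,-0.17,0.03,0,0,-0.14],[40,-0.75,-0.18,0.02,0,0,-0.13],[40,-0.74,-0.18,0.03,0,0,-0.13],[40,-0.75,-0.19,0.02,0,0,-0.14],[40,-0.74,-0.2,0.03,0,0,-0.13],[40,0,0,0.6,0,0,0],[40,0,0,0.6,0,0,0],[40,0,0,0.6,0,0,0],[40,0,0,0,0,0,0],[40,0,0,0,0,0,0]]]
7 [[[40,0,0,0.12,0,0,0],[40,0,0,0.12,0,0,0],[40,0,0,0.13,0,0,0],[40,0,0,0.12,0,0,0],[40,0,0,0,0,0,0],[40,0,0,0,0,0,0],[40,0,0,0,0,0,0]]]
```

Call:
arm_command(
  commands=[
    [[40,0,0,-0.22,0,0,0.01],[40,0,0,-0.23,0.01,-0.01,0.01],[40,0,0,-0.22,0,0,0.01],[40,-0.28,-0.21,-0.5,0,0,-0.06],[40,-0.28,-0.2,-0.5,0,0,-0.06],[40,-0.28,-0.21,-0.5,0,0,-0.06],[40,-0.28,-0.21,-0.5,0,0,-0.07],[40,-0.75,-0.15,0.02,0,0,-0.13],[40,-0.76,-0.15,0.03,0,0,-0.14],[40,-0.75,-0.16,0.02,0,0,-0.13],[40,-0.75,-0.17,0.03,0,0,-0.14],[40,-0.75,-0.18,0.02,0,0,-0.13],[40,-0.74,-0.18,0.03,0,0,-0.13],[40,-0.75,-0.19,0.02,0,0,-0.14],[40,-0.74,-0.2,0.03,0,0,-0.13],[40,0,0,0.6,0,0,0],[40,0,0,0.6,0,0,0],[40,0,0,0.6,0,0,0],[40,0,0,0,0,0,0],[40,0,0,0,0,0,0]],
  ],
)

```text
time_s: 17.15
ee_pos: [0.5299, -0.36, 0.0403]
orientation: [[-0.04, 0.999, -0.001], [0.999, 0.04, -0.0], [-0.0, -0.001, -1.0]]
wrist_force: [-0.7, 0.0, -0.6]
width: 0.527
gripper_force: 30.0
```

```bash
python3 plan.py '[(530.5,-359.5,16,2.3,40,6),(3,40)]'
```

```text
t 17.15 at [ 529.9 -360.    40.3] F [-0.7  0.  -0.6]
8 [[[40,0,0,0.1,0,0,0],[40,0,0.01,0.09,-0.01,0,0],[40,0.01,0,0.1,0,0,0],[40,0,0,0.1,0,0,0],[40,0,0,0.1,0,0,-0.01],[40,0,0,0,0,0,0],[40,0,0,0,0,0,0],[40,0,0,0,0,0,0]]]
```

Call:
arm_command(
  commands=[
    [[40,0,0,0.1,0,0,0],[40,0,0.01,0.09,-0.01,0,0],[40,0.01,0,0.1,0,0,0],[40,0,0,0.1,0,0,0],[40,0,0,0.1,0,0,0],[40,0,0,0,0,0,0],[40,0,0,0,0,0,0]],
  ],
)

```text
time_s: 17.85
ee_pos: [0.5302, -0.3591, 0.0148]
orientation: [[-0.04, 0.999, -0.0], [0.999, 0.04, 0.0], [0.0, -0.0, -1.0]]
wrist_force: [-0.0, -0.6, -0.4]
width: 0.531
gripper_force: 30.0
```

Call:
arm_command(
  commands=[
    [[62,0,0,0,0,0,0],[62,0,0,0,0,0,0],[62,0,0,0,0,0,0],[62,0,0,-0.2,0,0,0],[62,0,0,-0.5,0,0,0],[62,0,0,-0.8,0,0,0],[62,0,0,-0.8,0,0,0]],
  ],
)

```text
time_s: 18.55
ee_pos: [0.5299, -0.3591, 0.1316]
orientation: [[-0.04, 0.999, -0.001], [0.999, 0.04, 0.0], [0.0, -0.001, -1.0]]
wrist_force: [0.6, -0.6, 0.4]
width: 0.675
gripper_force: 0.0
```

```bash
python3 plan.py '[(350,-325,150,-5.5,40,35),(2,40)]'
```

```text
t 18.55 at [ 529.9 -359.1  131.6] F [ 0.6 -0.6  0.4]
8 [[[40,0.14,-0.59,-0.06,0,0,0.32],[40,0.12,-0.6,-0.06,0,0,0.33],[40,0.11,-0.6,-0.06,-0.01,0,0.32],[40,0.1,-0.61,-0.06,0,0,0.32],[40,0.08,-0.6,-0.07,0,0,0.33],[40,0.07,-0.61,-0.06,0,0,0.32],[40,0,0,0,0,0,0],[40,0,0,0,0,0,0]]]
```

Call:
arm_command(
  commands=[
    [[40,0.14,-0.59,-0.06,0,0,0.32],[40,0.12,-0.6,-0.06,0,0,0.33],[40,0.11,-0.6,-0.06,-0.01,0,0.32],[40,0.1,-0.61,-0.06,0,0,0.32],[40,0.08,-0.6,-0.07,0,0,0.33],[40,0.07,-0.61,-0.06,0,0,0.32],[40,0,0,0,0,0,0],[40,0,0,0,0,0,0]],
  ],
)

```text
time_s: 19.35
ee_pos: [0.3507, -0.3253, 0.1494]
orientation: [[0.096, 0.995, 0.003], [0.995, -0.096, -0.0], [0.0, 0.003, -1.0]]
wrist_force: [1.6, -0.1, -0.6]
width: 0.436
gripper_force: 0.0
```

```bash
python3 - <<'E'
from h import *
print(state()['ee_pos'])
s=snap('wrist','w7'); lab=cv2.cvtColor(s['pixels'],cv2.COLOR_RGB2LAB).astype(int); ch=np.hypot(lab[...,1]-128,lab[...,2]-128)
W=atz(s,np.c_[tuple(a.ravel() for a in np.meshgrid(np.arange(512),np.arange(384)))],.007).reshape(384,512,3)
roi=(abs(W[...,0]-.3355)<.03)&(abs(W[...,1]+.26)<.1)
for th in (18,22):
    m=(roi&(ch>th)).astype(np.uint8); k,l,st,_=cv2.connectedComponentsWithStats(m); i=1+np.argmax(st[1:,4]); Q=W[l==i][:,:2]*1000
    print(st[i],cv2.minAreaRect(Q.astype(np.float32)),Q.mean(0))
    for y in range(-330,-190,15):
        R=Q[abs(Q[:,1]-y)<3]
        if len(R): print(y,R[:,0].min().round(1),R[:,0].max().round(1))
E
python3 plan.py '[(334.7,-269.7,60,-5.5,40,35),(334.7,-269.7,8,-5.5,40,13),(1,40),(5,2)]'
```

```text
[ 0.35065774 -0.32527964  0.14935535]
[227  73  11  58 468] ((336.4750671386719, -232.44993591308594), (59.832855224609375, 10.75858211517334), 83.85020446777344) [ 337.51721504 -228.64626108]
-255 331.7 338.5
-240 331.9 341.0
-225 332.5 342.9
-210 334.3 343.5
[228  73   9  52 390] ((336.7744140625, -229.22052001953125), (53.3319091796875, 8.675481796264648), 83.79165649414062) [ 337.27621069 -227.35609996]
-255 332.8 337.3
-240 331.9 340.3
-225 332.9 341.9
-210 334.3 343.4
t 19.4 at [ 351.3 -325.4  149.2] F [0.3 0.  0.7]
15 [[[40,0.27,-0.11,0.45,0.01,0,0],[40,0.27,-0.11,0.44,0.01,0,0.01],[40,0.27,-0.11,0.45,0.01,0,0],[40,0.27,-0.11,0.44,0.01,0,0.01],[40,0,0,0.21,0,0,0],[40,0,0,0.21,0,0,0],[40,0,0,0.21,0,0,0],[40,0,0,0.2,0,0,0],[40,0,0,0.21,0,0,0],[40,0,0,0,0,0,0],[2,0,0,0,0,0,0],[2,0,0,0,0,0,0],[2,0,0,0,0,0,0],[2,0,0,0,0,0,0],[2,0,0,0,0,0,0]]]
```

Call:
arm_command(
  commands=[
    [[40,0.27,-0.11,0.45,0.01,0,0],[40,0.27,-0.11,0.44,0.01,0,0.01],[40,0.27,-0.11,0.45,0.01,0,0],[40,0.27,-0.11,0.44,0.01,0,0.01],[40,0,0,0.21,0,0,0],[40,0,0,0.21,0,0,0],[40,0,0,0.21,0,0,0],[40,0,0,0.2,0,0,0],[40,0,0,0.21,0,0,0],[40,0,0,0,0,0,0],[2,0,0,0,0,0,0],[2,0,0,0,0,0,0],[2,0,0,0,0,0,0],[2,0,0,0,0,0,0],[2,0,0,0,0,0,0]],
  ],
)

```text
time_s: 20.9
ee_pos: [0.3337, -0.2693, 0.0078]
orientation: [[0.097, 0.995, -0.001], [0.995, -0.097, 0.0], [-0.0, -0.001, -1.0]]
wrist_force: [-0.7, -0.1, 2.6]
width: 0.131
gripper_force: 30.0
```

```bash
python3 plan.py '[(340,-262,80,-5.5,2,30),(460,0,150,-1,2,40),(507.6,203.5,120,2.5,2,40),(507.6,203.5,45,2.5,2,30),(2,2)]'
```

```text
t 20.9 at [ 333.7 -269.3    7.8] F [-0.7 -0.1  2.6]
20 [[[2,0.05,0.04,-0.48,-0.01,0,0],[2,0.06,0.03,-0.48,0,0,-0.01],[2,0.05,0.04,-0.48,-0.01,0,0],[2,0.68,0.24,-0.18,0,0,-0.14],[2,0.68,0.24,-0.17,0,0,-0.14],[2,0.67,0.25,-0.18,0,0,-0.14],[2,0.68,0.25,-0.17,0,0,-0.14],[2,0.67,0.27,-0.18,0,0,-0.14],[2,0.67,0.26,-0.17,0,0,-0.14],[2,0.66,0.28,-0.18,0,0,-0.15],[2,0.66,0.28,-0.17,0,0,-0.14],[2,0.68,0.15,0.1,0,0,-0.15],[2,0.68,0.15,0.1,0,0,-0.14],[2,0.68,0.16,0.1,0,0,-0.15],[2,0.68,0.17,0.1,0,0,-0.14],[2,0.67,0.18,0.1,0,0,-0.15],[2,0.68,0.18,0.1,0,0,-0.14],[2,0,0,0.5,0,0,0],[2,0,0,0.5,0,0,0],[2,0,0,0.5,0,0,0]]]
2 [[[2,0,0,0,0,0,0],[2,0,0,0,0,0,0]]]
```

Call:
arm_command(
  commands=[
    [[2,0.05,0.04,-0.48,-0.01,0,0],[2,0.06,0.03,-0.48,0,0,-0.01],[2,0.05,0.04,-0.48,-0.01,0,0],[2,0.68,0.24,-0.18,0,0,-0.14],[2,0.68,0.24,-0.17,0,0,-0.14],[2,0.67,0.25,-0.18,0,0,-0.14],[2,0.68,0.25,-0.17,0,0,-0.14],[2,0.67,0.27,-0.18,0,0,-0.14],[2,0.67,0.26,-0.17,0,0,-0.14],[2,0.66,0.28,-0.18,0,0,-0.15],[2,0.66,0.28,-0.17,0,0,-0.14],[2,0.68,0.15,0.1,0,0,-0.15],[2,0.68,0.15,0.1,0,0,-0.14],[2,0.68,0.16,0.1,0,0,-0.15],[2,0.68,0.17,0.1,0,0,-0.14],[2,0.67,0.18,0.1,0,0,-0.15],[2,0.68,0.18,0.1,0,0,-0.14],[2,0,0,0.5,0,0,0],[2,0,0,0.5,0,0,0],[2,0,0,0,0,0,0]],
  ],
)

```text
time_s: 22.9
ee_pos: [0.505, 0.2031, 0.0667]
orientation: [[-0.044, 0.999, -0.006], [0.999, 0.044, -0.003], [-0.003, -0.006, -1.0]]
wrist_force: [0.2, 0.1, -0.4]
width: 0.131
gripper_force: 30.0
```

```bash
python3 - <<'E'
from h import *
# trays seen by wrist: refine stylus recess? just check the held handle direction in the wrist view
s=snap('wrist','w8'); snap('top','t8')
a=cv2.imread('pics/w8.png'); b=cv2.imread('pics/t8.png')[140:250,300:440]
cv2.imwrite('pics/w8b.png',np.hstack([cv2.resize(a,(440,330)),cv2.resize(b,(360,330),interpolation=cv2.INTER_CUBIC)]))
E
python3 plan.py '[(507.6,203.5,40,2.5,2,30),(507.6,203.5,16.5,2.5,2,6),(2,2)]'
```

```text
t 23.0 at [507.4 203.3  69.6] F [ 0.2 -0.7 -0.3]
7 [[[2,0,0,0.59,-0.02,0.01,-0.01],[2,0,0,0.12,0,0,0],[2,0,0,0.12,0,0,0],[2,0,0,0.11,0,0,0],[2,0,0,0.12,0,0,0],[2,0,0,0,0,0,0],[2,0,0,0,0,0,0]]]
```

View pics/w8b.png

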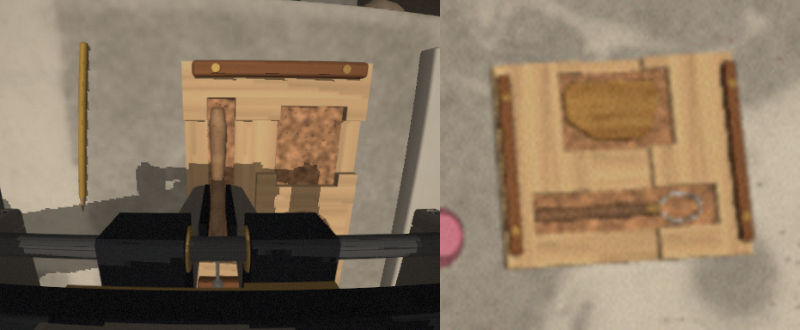

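The rib lies in its recess (right half, 612,107). The stylus handle (left half, 217,145) is lined up with its slot. Lowering.

Call:
arm_command(
  commands=[
    [[2,0,0,0.59,-0.02,0.01,-0.01],[2,0,0,0.12,0,0,0],[2,0,0,0.12,0,0,0],[2,0,0,0.11,0,0,0],[2,0,0,0.12,0,0,0],[2,0,0,0,0,0,0],[2,0,0,0,0,0,0]],
  ],
)

```text
time_s: 23.7
ee_pos: [0.5077, 0.2038, 0.0167]
orientation: [[-0.044, 0.999, 0.001], [0.999, 0.044, 0.001], [0.001, 0.001, -1.0]]
wrist_force: [0.2, -0.0, 0.0]
width: 0.127
gripper_force: 30.0
```

```bash
python3 plan.py '[(3,28),(507.6,203.5,24,2.5,28,9)]'
```

```text
t 23.7 at [507.7 203.8  16.7] F [ 0.2 -0.   0. ]
4 [[[28,0,0,0,0,0,0],[28,0,0,0,0,0,0],[28,0,0,0,0,0,0],[28,-0.01,0,-0.15,0.01,-0.02,0.01]]]
```

Call:
arm_command(
  commands=[
    [[2,0,0,0.02,0,0,0],[2,0,0,0,0,0,0],[28,0,0,0,0,0,0],[28,0,0,0,0,0,0],[28,0,0,0,0,0,0],[28,0,0,-0.2,0,0,0],[28,0,0,-0.5,0,0,0],[28,0,0,-0.8,0,0,0],[28,0,0,-0.8,0,0,0]],
  ],
)

```text
time_s: 24.6
ee_pos: [0.507, 0.2032, 0.1319]
orientation: [[-0.044, 0.999, -0.0], [0.999, 0.044, 0.0], [0.0, -0.0, -1.0]]
wrist_force: [0.8, 0.1, 0.4]
width: 0.303
gripper_force: 0.0
```

```bash
python3 plan.py '[(529.5,-149.3,140,84.2,68,40),(529.5,-149.3,40,84.2,68,40),(2,68)]'
```

```text
t 24.6 at [507.  203.2 131.9] F [0.8 0.1 0.4]
20 [[[68,-0.34,0.01,-0.01,0,0,-0.97],[68,-0.33,-0.02,-0.01,0,0,-0.98],[68,-0.34,-0.04,0,0,0,-0.97],[68,-0.33,-0.06,-0.01,0,0,-0.97],[68,-0.32,-0.08,-0.01,0,0,-0.97],[68,-0.32,-0.11,-0.01,0,0,-0.98],[68,-0.31,-0.13,0,0,0,-0.97],[68,-0.31,-0.14,-0.01,0,0,-0.97],[68,-0.29,-0.17,-0.01,0,0,-0.97],[68,-0.28,-0.19,-0.01,0,0,-0.98],[68,-0.26,-0.21,-0.01,0,0,-0.97],[68,-0.25,-0.22,0,0,0,-0.97],[68,-0.24,-0.24,-0.01,0,0,-0.97],[68,-0.22,-0.25,-0.01,0,0,-0.98],[68,-0.2,-0.27,-0.01,0,0,-0.97],[68,-0.18,-0.29,0,0,0,-0.97],[68,-0.16,-0.29,-0.01,0,0,-0.97],[68,-0.15,-0.31,-0.01,0,0,-0.98],[68,-0.12,-0.31,-0.01,0,0,-0.97],[68,-0.1,-0.32,0,0,0,-0.97]]]
6 [[[68,-0.07,-0.33,-0.01,0,0,-0.97],[68,0,0,0.67,0,0,0],[68,0,0,0.66,0,0,0],[68,0,0,0.67,0,0,0],[68,0,0,0,0,0,0],[68,0,0,0,0,0,0]]]
```

Call:
arm_command(
  commands=[
    [[68,-0.34,0.01,-0.01,0,0,-0.97],[68,-0.33,-0.02,-0.01,0,0,-0.98],[68,-0.34,-0.04,0,0,0,-0.97],[68,-0.33,-0.06,-0.01,0,0,-0.97],[68,-0.32,-0.08,-0.01,0,0,-0.97],[68,-0.32,-0.11,-0.01,0,0,-0.98],[68,-0.31,-0.13,0,0,0,-0.97],[68,-0.31,-0.14,-0.01,0,0,-0.97],[68,-0.29,-0.17,-0.01,0,0,-0.97],[68,-0.28,-0.19,-0.01,0,0,-0.98],[68,-0.26,-0.21,-0.01,0,0,-0.97],[68,-0.25,-0.22,0,0,0,-0.97],[68,-0.24,-0.24,-0.01,0,0,-0.97],[68,-0.22,-0.25,-0.01,0,0,-0.98],[68,-0.2,-0.27,-0.01,0,0,-0.97],[68,-0.18,-0.29,0,0,0,-0.97],[68,-0.16,-0.29,-0.01,0,0,-0.97],[68,-0.15,-0.31,-0.01,0,0,-0.98],[68,-0.12,-0.31,-0.01,0,0,-0.97],[68,-0.1,-0.32,0,0,0,-0.97]],
  ],
)

```text
time_s: 26.6
ee_pos: [0.5292, -0.1329, 0.1384]
orientation: [[-0.986, 0.166, 0.001], [0.166, 0.986, 0.001], [-0.001, 0.001, -1.0]]
wrist_force: [0.0, -0.5, 0.4]
width: 0.738
gripper_force: 0.0
```

Call:
arm_command(
  commands=[
    [[68,-0.07,-0.33,-0.01,0,0,-0.97],[68,0,0,0.67,0,0,0],[68,0,0,0.66,0,0,0],[68,0,0,0.4,0,0,0],[68,0,0,0,0,0,0],[68,0,0,0,0,0,0]],
  ],
)

```text
time_s: 27.2
ee_pos: [0.5301, -0.1491, 0.0523]
orientation: [[-0.995, 0.101, 0.001], [0.101, 0.995, 0.001], [-0.001, 0.001, -1.0]]
wrist_force: [0.4, 0.6, -0.3]
width: 0.737
gripper_force: 0.0
```

```bash
python3 plan.py '[(529.5,-149.3,13,84.2,68,14),(529.5,-149.3,6.5,84.2,68,3.5),(1,68),(5,36)]'
```

```text
t 27.2 at [ 530.1 -149.1   52.3] F [ 0.4  0.6 -0.3]
11 [[[68,0,0,0.26,0,0,0],[68,0.01,0,0.26,0.01,0.01,0],[68,0,-0.01,0.27,0,0,0],[68,0,0,0.06,0,0,0],[68,0,0,0.07,0,0,0],[68,0,0,0,0,0,0],[36,0,0,0,0,0,0],[36,0,0,0,0,0,0],[36,0,0,0,0,0,0],[36,0,0,0,0,0,0],[36,0,0,0,0,0,0]]]
```

Call:
arm_command(
  commands=[
    [[68,0,0,0.26,0,0,0],[68,0.01,0,0.26,0.01,0.01,0],[68,0,-0.01,0.27,0,0,0],[68,0,0,0.06,0,0,0],[68,0,0,0.07,0,0,0],[68,0,0,0,0,0,0],[36,0,0,0,0,0,0],[36,0,0,0,0,0,0],[36,0,0,0,0,0,0],[36,0,0,0,0,0,0],[36,0,0,0,0,0,0]],
  ],
)

```text
time_s: 28.3
ee_pos: [0.5295, -0.1492, 0.0058]
orientation: [[-0.995, 0.101, 0.0], [0.101, 0.995, 0.0], [-0.0, 0.0, -1.0]]
wrist_force: [-0.4, -0.1, 0.7]
width: 0.495
gripper_force: 30.0
```

```bash
python3 plan.py '[(529.5,-149.3,50,84.2,36,15),(529.5,-120,130,78,36,40),(590.5,238,120,2.5,36,40),(590.5,238,45,2.5,36,30),(2,36)]'
```

```text
t 28.3 at [ 529.5 -149.2    5.8] F [-0.4 -0.1  0.7]
20 [[[36,0,0,-0.29,0,0,0],[36,0,0,-0.3,0,0,0],[36,0,0,-0.29,0,0,0],[36,0.02,0.19,-0.53,0,0,0.52],[36,0.03,0.2,-0.54,0,0,0.51],[36,0.03,0.19,-0.53,0.01,0,0.52],[36,0.02,0.38,0.01,0,0,0.99],[36,0.04,0.38,0.01,0,0,1],[36,0.07,0.38,0.01,0,0,0.99],[36,0.09,0.37,0.01,0,0,0.99],[36,0.12,0.36,0.01,0,0,1],[36,0.14,0.36,0.01,0,0,0.99],[36,0.17,0.34,0.01,0,0,0.99],[36,0.19,0.33,0.01,0,0,1],[36,0.22,0.32,0.01,0,0,0.99],[36,0.23,0.3,0.01,0,0,1],[36,0.26,0.28,0.01,0,0,0.99],[36,0.27,0.27,0.01,0,0,0.99],[36,0.3,0.24,0.01,0,0,1],[36,0.31,0.23,0.01,0,0,0.99]]]
10 [[[36,0.32,0.2,0.01,0,0,0.99],[36,0.34,0.18,0.01,0,0,1],[36,0.35,0.16,0.01,0,0.01,0.99],[36,0.35,0.13,0.01,0,0,0.99],[36,0.37,0.1,0.01,0,0,1],[36,0,0,0.5,0,0,0],[36,0,0,0.5,0,0,0],[36,0,0,0.5,0,0,0],[36,0,0,0,0,0,0],[36,0,0,0,0,0,0]]]
```

Call:
arm_command(
  commands=[
    [[36,0,0,-0.29,0,0,0],[36,0,0,-0.3,0,0,0],[36,0,0,-0.29,0,0,0],[36,0.02,0.19,-0.53,0,0,0.52],[36,0.03,0.2,-0.54,0,0,0.51],[36,0.03,0.19,-0.53,0.01,0,0.52],[36,0.02,0.38,0.01,0,0,0.99],[36,0.04,0.38,0.01,0,0,1],[36,0.07,0.38,0.01,0,0,0.99],[36,0.09,0.37,0.01,0,0,0.99],[36,0.12,0.36,0.01,0,0,1],[36,0.14,0.36,0.01,0,0,0.99],[36,0.17,0.34,0.01,0,0,0.99],[36,0.19,0.33,0.01,0,0,1],[36,0.22,0.32,0.01,0,0,0.99],[36,0.23,0.3,0.01,0,0,1],[36,0.26,0.28,0.01,0,0,0.99],[36,0.27,0.27,0.01,0,0,0.99],[36,0.3,0.24,0.01,0,0,1],[36,0.31,0.23,0.01,0,0,0.99]],
  ],
)

```text
time_s: 30.3
ee_pos: [0.5746, 0.1452, 0.1241]
orientation: [[-0.378, 0.926, 0.001], [0.926, 0.378, 0.001], [0.0, 0.001, -1.0]]
wrist_force: [-1.1, 0.5, -0.7]
width: 0.494
gripper_force: 30.0
```

Call:
arm_command(
  commands=[
    [[36,0.32,0.2,0.01,0,0,0.99],[36,0.34,0.18,0.01,0,0,1],[36,0.35,0.16,0.01,0,0,0.99],[36,0.35,0.13,0.01,0,0,0.99],[36,0.37,0.1,0.01,0,0,1],[36,0,0,0,0,0,0],[36,0,0,0,0,0,0]],
  ],
)

```text
time_s: 31.0
ee_pos: [0.5901, 0.2377, 0.1208]
orientation: [[-0.046, 0.999, 0.0], [0.999, 0.046, -0.0], [-0.0, 0.0, -1.0]]
wrist_force: [0.8, -0.1, -0.4]
width: 0.491
gripper_force: 30.0
```

```bash
python3 - <<'E'
from h import *
s=snap('top'); P=cloud(s).reshape(-1,3); m=(P[:,0]>.62)&(P[:,1]>.08)&(P[:,1]<.34)&(P[:,2]>.05)&(P[:,2]<.2)
T=P[m]; print(len(T))
for y in np.arange(.09,.34,.03):
    t=T[abs(T[:,1]-y)<.015]
    if len(t)>3: print(y.round(2),'xmin',np.percentile(t[:,0],2).round(3),'zmax',np.percentile(t[:,2],98).round(3))
E
python3 plan.py '[(590.5,238,45,2.5,36,30),(590.5,238,15.5,2.5,36,7),(3,36)]'
```

```text
4185
0.09 xmin 0.756 zmax 0.16
0.12 xmin 0.78 zmax 0.118
0.15 xmin 0.755 zmax 0.118
0.18 xmin 0.749 zmax 0.118
0.21 xmin 0.754 zmax 0.12
0.24 xmin 0.622 zmax 0.166
0.27 xmin 0.738 zmax 0.195
0.3 xmin 0.729 zmax 0.194
0.33 xmin 0.739 zmax 0.197
t 31.05 at [590.2 236.8 120.7] F [-0.6  0.5 -0.3]
11 [[[36,0.01,0,0.5,0,0,0],[36,0.01,0,0.51,0,0.01,0],[36,0,0.01,0.5,0,0,0.01],[36,0,0,0.12,0,0,0],[36,0,0,0.12,0,0,0],[36,0,0,0.12,0,0,0],[36,0,0,0.12,0,0,0],[36,0,0,0.11,0,0,0],[36,0,0,0,0,0,0],[36,0,0,0,0,0,0],[36,0,0,0,0,0,0]]]
```

Call:
arm_command(
  commands=[
    [[36,0.01,0,0.5,0,0,0],[36,0.01,0,0.51,0,0.01,0],[36,0,0.01,0.5,0,0,0.01],[36,0,0,0.12,0,0,0],[36,0,0,0.12,0,0,0],[36,0,0,0.12,0,0,0],[36,0,0,0.12,0,0,0],[36,0,0,0.12,0,0,0],[36,0,0,0,0,0,0],[36,0,0,0,0,0,0]],
  ],
)

```text
time_s: 32.05
ee_pos: [0.5907, 0.239, 0.0146]
orientation: [[-0.043, 0.999, -0.0], [0.999, 0.043, 0.0], [0.0, -0.0, -1.0]]
wrist_force: [-0.0, -0.3, -0.8]
width: 0.497
gripper_force: 30.0
```

Call:
arm_command(
  commands=[
    [[58,0,0,0,0,0,0],[58,0,0,0,0,0,0],[58,0,0,0,0,0,0],[58,0,0,-0.2,0,0,0],[58,0,0,-0.5,0,0,0],[58,0,0,-0.8,0,0,0],[58,0,0,-0.8,0,0,0]],
  ],
)

```text
time_s: 32.75
ee_pos: [0.5904, 0.2386, 0.1311]
orientation: [[-0.042, 0.999, -0.001], [0.999, 0.042, -0.0], [-0.0, -0.001, -1.0]]
wrist_force: [0.1, 0.2, -0.2]
width: 0.63
gripper_force: 0.0
```

```bash
python3 plan.py '[(639.5,-148.5,150,0,72,40),(3,72)]'
```

```text
t 32.75 at [590.4 238.6 131.1] F [ 0.1  0.2 -0.2]
13 [[[72,-0.78,0.07,-0.04,0,0,0.06],[72,-0.77,0.06,-0.04,0,0,0.06],[72,-0.78,0.08,-0.03,0,0,0.06],[72,-0.78,0.07,-0.04,-0.01,0,0.06],[72,-0.77,0.08,-0.04,0,0,0.06],[72,-0.78,0.08,-0.04,0,0,0.06],[72,-0.78,0.09,-0.03,0,0,0.06],[72,-0.77,0.08,-0.04,0,0,0.07],[72,-0.78,0.1,-0.04,0,0,0.06],[72,-0.77,0.09,-0.04,0,0,0.06],[72,0,0,0,0,0,0],[72,0,0,0,0,0,0],[72,0,0,0,0,0,0]]]
```

Call:
arm_command(
  commands=[
    [[72,-0.78,0.07,-0.04,0,0,0.06],[72,-0.77,0.06,-0.04,0,0,0.06],[72,-0.78,0.08,-0.03,0,0,0.06],[72,-0.78,0.07,-0.04,-0.01,0,0.06],[72,-0.77,0.08,-0.04,0,0,0.06],[72,-0.78,0.08,-0.04,0,0,0.06],[72,-0.78,0.09,-0.03,0,0,0.06],[72,-0.77,0.08,-0.04,0,0,0.07],[72,-0.78,0.1,-0.04,0,0,0.06],[72,-0.77,0.09,-0.04,0,0,0.06],[72,0,0,0,0,0,0],[72,0,0,0,0,0,0]],
  ],
)

```text
time_s: 33.95
ee_pos: [0.6397, -0.1494, 0.149]
orientation: [[0.002, 1.0, 0.001], [1.0, -0.002, 0.0], [0.0, 0.001, -1.0]]
wrist_force: [0.9, 0.1, -0.7]
width: 0.786
gripper_force: 0.0
```

```bash
python3 - <<'E'
from h import *
s=snap('side'); P=cloud(s).reshape(-1,3); im=s['pixels'].reshape(-1,3).astype(int)
m=(abs(P[:,0]-.64)<.05)&(abs(P[:,1]+.14)<.05)&(P[:,2]>.005)&(P[:,2]<.045)&(im[:,2]-im[:,0]>20)
T=P[m]; print('bottle side',len(T),np.percentile(T,[1,99],axis=0).round(4))
s=snap('top','t9'); im=cv2.imread('pics/t9.png')[125:220,85:210]; cv2.imwrite('pics/t9b.png',cv2.resize(im,(750,570),interpolation=cv2.INTER_CUBIC))
E
python3 plan.py '[(639.5,-148.5,60,0,72,30),(639.5,-148.5,21,0,72,13),(2,72),(6,36)]'
```

```text
bottle side 232 [[ 0.6174 -0.1479  0.0059]
 [ 0.6606 -0.1249  0.0447]]
t 34.05 at [ 640.  -146.5  148.5] F [ 0.1  0.1 -0.1]
14 [[[72,-0.01,0,0.59,0,-0.01,0.01],[72,-0.02,-0.01,0.59,0,-0.01,0.01],[72,-0.01,0,0.59,0.01,0,0],[72,0,0,0.26,0,0,0],[72,0,0,0.26,0,0,0],[72,0,0,0.26,0,0,0],[72,0,0,0,0,0,0],[72,0,0,0,0,0,0],[36,0,0,0,0,0,0],[36,0,0,0,0,0,0],[36,0,0,0,0,0,0],[36,0,0,0,0,0,0],[36,0,0,0,0,0,0],[36,0,0,0,0,0,0]]]
```

View pics/t9b.png

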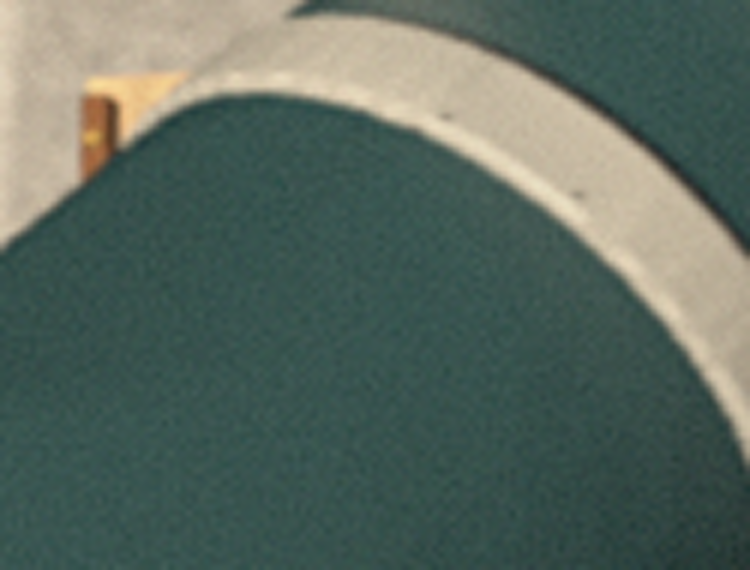

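The arm hides the decorating tray in this picture, so I'll check it later. The bottle is confirmed at about (0.639, -0.149) and upright.

Call:
arm_command(
  commands=[
    [[72,-0.01,0,0.59,0,-0.01,0.01],[72,-0.02,-0.01,0.59,0,-0.01,0.01],[72,-0.01,0,0.59,0.01,0,0],[72,0,0,0.26,0,0,0],[72,0,0,0.26,0,0,0],[72,0,0,0.26,0,0,0],[72,0,0,0,0,0,0],[72,0,0,0,0,0,0],[36,0,0,0,0,0,0],[36,0,0,0,0,0,0],[36,0,0,0,0,0,0],[36,0,0,0,0,0,0],[36,0,0,0,0,0,0]],
  ],
)

```text
time_s: 35.35
ee_pos: [0.6398, -0.1502, 0.0214]
orientation: [[0.001, 1.0, 0.001], [1.0, -0.001, -0.001], [-0.001, 0.001, -1.0]]
wrist_force: [-0.2, -0.1, 3.3]
width: 0.51
gripper_force: 30.0
```

```bash
python3 plan.py '[(639.5,-148.5,60,0,36,13),(630,-120,130,0,36,25),(595.5,100,125,2,36,30),(595.5,141,115,2.5,36,25),(3,36)]'
```

```text
t 35.35 at [ 639.8 -150.2   21.4] F [-0.2 -0.1  3.3]
20 [[[36,0.01,0,-0.26,0,0,-0.01],[36,0.01,0,-0.25,0.01,0.01,0],[36,0.01,-0.01,-0.26,0,0,-0.01],[36,0.14,-0.05,-0.35,0,0,0],[36,0.15,-0.04,-0.35,0,0,0],[36,0.14,-0.05,-0.35,0,0,0],[36,0.14,-0.05,-0.35,0,0,0],[36,0.55,-0.09,0.01,0,0,-0.06],[36,0.55,-0.08,0.01,0,0,-0.06],[36,0.55,-0.08,0.02,0,0,-0.07],[36,0.55,-0.08,0.01,0,0,-0.06],[36,0.56,-0.07,0.01,0,0,-0.06],[36,0.55,-0.08,0.01,0,0,-0.06],[36,0.55,-0.07,0.02,0,0,-0.07],[36,0.55,-0.07,0.01,0,0,-0.06],[36,0.41,0.02,0.1,0,0,-0.06],[36,0.41,0.01,0.1,0,0,-0.06],[36,0,0,0,0,0,0],[36,0,0,0,0,0,0],[36,0,0,0,0,0,0]]]
```

Call:
arm_command(
  commands=[
    [[36,0.01,0,-0.26,0,0,-0.01],[36,0.01,0,-0.25,0.01,0.01,0],[36,0.01,-0.01,-0.26,0,0,-0.01],[36,0.14,-0.05,-0.35,0,0,0],[36,0.15,-0.04,-0.35,0,0,0],[36,0.14,-0.05,-0.35,0,0,0],[36,0.14,-0.05,-0.35,0,0,0],[36,0.55,-0.09,0.01,0,0,-0.06],[36,0.55,-0.08,0.01,0,0,-0.06],[36,0.55,-0.08,0.02,0,0,-0.07],[36,0.55,-0.08,0.01,0,0,-0.06],[36,0.56,-0.07,0.01,0,0,-0.06],[36,0.55,-0.08,0.01,0,0,-0.06],[36,0.55,-0.07,0.02,0,0,-0.07],[36,0.55,-0.07,0.01,0,0,-0.06],[36,0.41,0.02,0.1,0,0,-0.06],[36,0.41,0.01,0.1,0,0,-0.06],[36,0,0,0,0,0,0],[36,0,0,0,0,0,0]],
  ],
)

```text
time_s: 37.25
ee_pos: [0.5951, 0.1403, 0.1141]
orientation: [[-0.044, 0.999, -0.001], [0.999, 0.044, -0.002], [-0.001, -0.001, -1.0]]
wrist_force: [0.8, -0.7, -0.7]
width: 0.513
gripper_force: 30.0
```

```bash
python3 - <<'E'
from h import *
s=snap('side'); P=cloud(s).reshape(-1,3); im=s['pixels'].reshape(-1,3).astype(int); p=state()['ee_pos']; print(p.round(4))
m=(abs(P[:,0]-p[0])<.04)&(abs(P[:,1]-p[1])<.05)&(im[:,2]-im[:,0]>20)
T=P[m]; print('bottle',len(T),np.percentile(T,[1,50,99],axis=0).round(4))
E
python3 plan.py '[(595.5,140,50,2.5,36,20),(595.5,140,31,2.5,36,5),(2,36)]'
```

```text
[0.5953 0.1393 0.1144]
bottle 554 [[0.5731 0.1396 0.0973]
 [0.5903 0.1574 0.1227]
 [0.6167 0.1635 0.1458]]
t 37.3 at [595.3 139.3 114.4] F [ 0.2  0.  -1.1]
10 [[[36,0,0,0.32,0,0.01,-0.01],[36,0.01,0,0.32,-0.01,0,0],[36,0,0,0.33,0,0.01,-0.01],[36,0.01,0,0.32,0,0,-0.01],[36,0,0,0.09,0,0,0],[36,0,0,0.1,0,0,0],[36,0,0,0.09,0,0,0],[36,0,0,0.1,0,0,0],[36,0,0,0,0,0,0],[36,0,0,0,0,0,0]]]
```

Call:
arm_command(
  commands=[
    [[36,0,0,0.32,0,0.01,-0.01],[36,0.01,0,0.32,-0.01,0,0],[36,0,0,0.33,0,0.01,-0.01],[36,0.01,0,0.32,0,0,-0.01],[36,0,0,0.09,0,0,0],[36,0,0,0.1,0,0,0],[36,0,0,0.09,0,0,0],[36,0,0,0.1,0,0,0],[36,0,0,0,0,0,0],[36,0,0,0,0,0,0]],
  ],
)

```text
time_s: 38.3
ee_pos: [0.5952, 0.142, 0.0311]
orientation: [[-0.045, 0.999, 0.0], [0.999, 0.045, 0.001], [0.001, 0.0, -1.0]]
wrist_force: [-1.2, -0.4, -1.1]
width: 0.511
gripper_force: 30.0
```

Call:
arm_command(
  commands=[
    [[36,0,0,0.02,0,0,0],[36,0,0,0,0,0,0]],
  ],
)

```text
time_s: 38.5
ee_pos: [0.5951, 0.1421, 0.0301]
orientation: [[-0.046, 0.999, 0.0], [0.999, 0.046, 0.001], [0.001, 0.0, -1.0]]
wrist_force: [0.3, 0.6, -1.2]
width: 0.516
gripper_force: 30.0
```

Call:
arm_command(
  commands=[
    [[36,0,0,0.01,0,0,0],[36,0,0,0,0,0,0],[70,0,0,0,0,0,0],[70,0,0,0,0,0,0],[70,0,0,0,0,0,0],[70,0,0,-0.2,0,0,0],[70,0,0,-0.5,0,0,0],[70,0,0,-0.8,0,0,0],[70,0,0,-0.8,0,0,0],[70,-0.7,-0.2,-0.2,0,0,0],[70,-0.7,-0.2,-0.2,0,0,0],[70,-0.7,-0.2,-0.2,0,0,0],[70,-0.7,-0.2,0,0,0,0],[70,-0.7,-0.2,0,0,0,0],[70,-0.7,-0.2,0,0,0,0],[70,0,0,0,0,0,0]],
  ],
)

```text
time_s: 40.1
ee_pos: [0.5433, -0.0767, 0.1755]
orientation: [[-0.037, 0.999, 0.001], [0.999, 0.037, -0.0], [-0.0, 0.001, -1.0]]
wrist_force: [-0.4, -0.1, -0.5]
width: 0.761
gripper_force: 0.0
```

```bash
python3 - <<'E'
from h import *
print(state()['time_s'])
s=snap('top','t10'); P=cloud(s); d=s['pixels']
R=lambda t:np.array([[np.cos(t),-np.sin(t)],[np.sin(t),np.cos(t)]])
def med(c,yaw,lx,ly,r=5):
    w=np.array(c)+R(np.radians(yaw))@[lx,ly]; q=P.reshape(-1,3)*1000
    m=np.hypot(q[:,0]-w[0],q[:,1]-w[1])<r; return np.nanmedian(q[m,2]).round(1),m.sum()
D=(557.8,197); T=(489,-360)
for n,a in dict(tileC=(35,40),tileN=(35,62),tileS=(35,18),styl=(-50,40),styl2=(-50,60),styl0=(-50,-20),cap=(35,-58),deck=(-5,90)).items(): print(n,med(D,2.5,*a))
for n,a in dict(rib=(42,0),ribN=(42,35),ribS=(42,-35),loopH=(-42,50),loopH0=(-42,0),deck=(0,90)).items(): print(n,med(T,2.3,*a))
im=cv2.imread('pics/t10.png')
a=cv2.resize(im[120:260,85:210],(390,437),interpolation=cv2.INTER_CUBIC); b=cv2.resize(im[120:260,285:410],(390,437),interpolation=cv2.INTER_CUBIC)
cv2.imwrite('pics/t10b.png',np.hstack([a,b]))
E
```

```text
40.1
tileC (np.float64(14.6), np.int64(10))
tileN (np.float64(14.5), np.int64(9))
tileS (np.float64(14.0), np.int64(13))
styl (np.float64(nan), np.int64(0))
styl2 (np.float64(nan), np.int64(0))
styl0 (np.float64(nan), np.int64(0))
cap (np.float64(nan), np.int64(0))
deck (np.float64(14.4), np.int64(12))
rib (np.float64(14.9), np.int64(12))
ribN (np.float64(15.1), np.int64(11))
ribS (np.float64(13.9), np.int64(11))
loopH (np.float64(15.8), np.int64(15))
loopH0 (np.float64(17.0), np.int64(12))
deck (np.float64(13.7), np.int64(14))
  return np.nanmean(a, axis, out=out, keepdims=keepdims)
```

View pics/t10b.png

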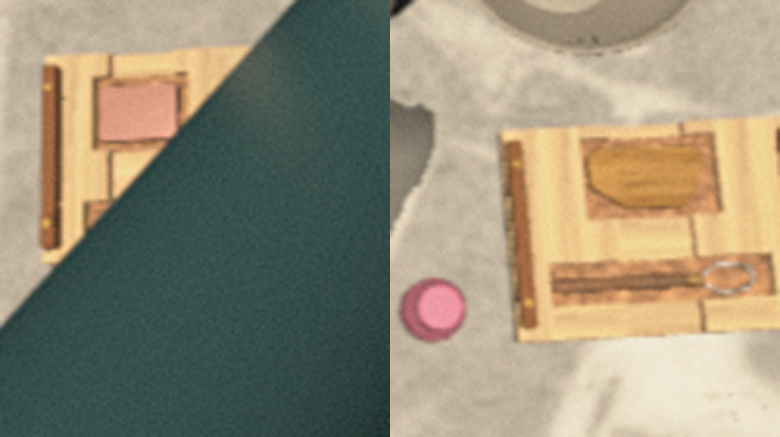

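The tile, rib and loop tool are in their recesses, flush by depth. I'll move the arm further aside to see the stylus and bottle.

Call:
arm_command(
  commands=[
    [[70,-0.7,-0.2,-0.3,0,0,0.5],[70,-0.7,-0.2,-0.3,0,0,0.5],[70,-0.7,-0.2,0,0,0,0.5],[70,-0.7,-0.2,0,0,0,0.5],[70,-0.7,-0.2,0,0,0,0.5],[70,-0.7,0,0,0,0,0.5],[70,-0.7,0,0,0,0,0.5],[70,-0.7,0,0,0,0,0.5],[70,0,0,0,0,0,0],[70,0,0,0,0,0,0]],
  ],
)

```text
time_s: 41.15
ee_pos: [0.4738, -0.3472, 0.2038]
orientation: [[0.231, 0.973, -0.0], [0.973, -0.231, 0.002], [0.002, -0.001, -1.0]]
wrist_force: [0.5, -0.1, -0.1]
width: 0.759
gripper_force: 0.0
```

```bash
python3 - <<'E' 2>/dev/null
from h import *
s=snap('top','t11'); P=cloud(s)
R=lambda t:np.array([[np.cos(t),-np.sin(t)],[np.sin(t),np.cos(t)]])
def med(c,yaw,lx,ly,r=5):
    w=np.array(c)+R(np.radians(yaw))@[lx,ly]; q=P.reshape(-1,3)*1000
    m=np.hypot(q[:,0]-w[0],q[:,1]-w[1])<r; return np.nanmedian(q[m,2]).round(1),m.sum()
D=(557.8,197)
for n,a in dict(styl=(-50,40),styl2=(-50,60),styl0=(-50,-20),cap=(35,-58),deck=(-5,90)).items(): print(n,med(D,2.5,*a))
q=P.reshape(-1,3); m=(abs(q[:,0]-.595)<.05)&(abs(q[:,1]-.14)<.05)&(q[:,2]>.06)&(q[:,2]<.1); print('cap',q[m].mean(0).round(4),q[m][:,2].max())
t=cv2.imread('pics/t11.png'); snap('side','s11'); z=cv2.imread('pics/s11.png')
cv2.imwrite('pics/t11b.png',np.hstack([cv2.resize(t[120:260,85:235],(400,373),interpolation=cv2.INTER_CUBIC),cv2.resize(z[170:330,130:310],(400,373),interpolation=cv2.INTER_CUBIC)]))
E
```

```text
styl (np.float64(15.6), np.int64(16))
styl2 (np.float64(17.1), np.int64(14))
styl0 (np.float64(15.4), np.int64(15))
cap (np.float64(76.2), np.int64(16))
deck (np.float64(15.3), np.int64(12))
cap [0.5926 0.141  0.075 ] 0.07976071079579283
```

View pics/t11b.png

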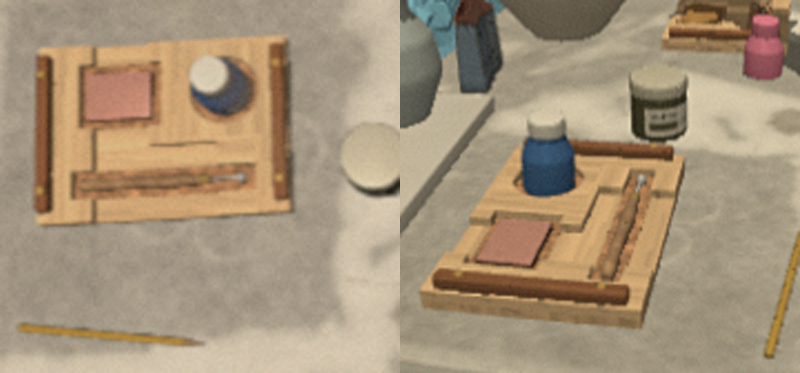

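The stylus, tile and bottle are all seated in the decorating tray. The bottle is upright in its well (side crop 548,160; cap top at about 77 mm). The pencil and jar are untouched, and the pink bottle is standing.

```bash
python3 -c "from bench import *; print(job_done())"
```

```text
the job is handed in; nothing more can be done
None
```

Both kits are made up and handed in at about 41 s: the loop tool, rib, stylus, tile and upright blue bottle are each in their recesses, the pencil and jar are where they were, and the pink bottle, whose rim stood over the loop tool's tip, is still standing after I drew the tool out from under it.

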